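# Make up two test kits in a clean-room packing line

## Robot

A 7-joint arm with a two-finger parallel gripper is mounted at the origin on the work surface. World frame = base frame: x ahead of the robot, y to its left, z up, the work surface at z = 0. Lengths are in mm, angles in rad, forces in N, time in s.
With the tool pointing down it reaches from about 425 to 950 mm from the base axis. Payload 4.7 kg.
Tool frame: the origin (TCP) lies midway between the tips of the shut fingers; the grasp point (between the pads) lies 19 mm behind it; z points along the fingers, y is the direction in which the jaws open and shut (so a half turn about z gives the same grasp; the last joint's range is limited). The gripper opens to 85 mm and grips with 20 to 120 N. Pads are 22 mm wide; open, the fingers measure 114 mm over their backs; the gripper's body (76 mm by 85 mm) begins 54 mm behind the grasp point. The pads swing forward as they close: fully open they stand 13 mm farther back than shut.
Start: joints at [-1.338, 0.469, -0.049, 1.532, 0.024, 1.141, -0.082], TCP at [174.66, 652.032, 201.835] pointing down, gripper open.
Joint ranges: [-2.59, 2.59], [-0.33, 1.99], [-1.39, 1.29], [0.1, 2.45], [-1.04, 4.18], [0.21, 1.99], [-2.66, 2.66]. Speed limits (rad/s): [2.57, 2.57, 3.14, 3.14, 3.14, 3.14, 3.14].

## Interface

Orientations are given as a rotation vector (axis times angle).
In Python, from rig import arm gives the robot as it stands.
- The arm moves only by the tool step_arm, never from a script. Its argument "plan" is a list of rows, each a list of 2 entries, a list of its own where there are three numbers: the shift along the tool's x, y, z in cm, then the turn, a rotation vector about the tool's x, y, z in degrees. A call has exactly 8 rows; each row is the pose to reach, as a shift and turn from the pose commanded when the call began, along the tool's axes at that moment; what a row does not reach only later rows make up. A row lasts 1/12 s, in which the tool goes at most 41.7 mm and 7.16 degrees, less where a joint would pass 70% of its speed; a pose out of reach is approached as far as the arm can. A call with a gripper value outside its range is refused whole. "jaw" is the opening, from 0 (shut) to 1 (fully open), set as the call begins (left out, the last holds). The fingers move at their own pace and stop on an object; "squeeze" is the grip in N (left out, the last holds). Time passes only in rows, so rows that repeat a pose let the fingers close, or fill a call up. It gives the time, the measured TCP pose, the force and the opening at its end, in the units of the state.
- arm.state(): the state, without advancing time (a new reading comes with each control period).
- arm.capture(name): name is "scene" or "top" or "wrist"; returns the picture (400x640x3 uint8, blue, green, red); there is no depth.
- arm.camera_params(name): a dict with "mtx" (3x3 intrinsics, pixels), "position" and "attitude" of the camera in the world. Camera axes: x right, y down, z forward; pixel columns grow to the right and rows downward; lengths in mm; the calibration is good to about 2 mm. A picture is of the moment at which its call begins: read the wrist's pose just before it. camera_params takes no time and is no camera call; for the wrist camera it gives the pose at the moment of the call.
- arm.finish_job(): hands the job in, once; it reports no verdict.
The state is a dict: "time_s": time; "joints": joint angles; "joint_velocities": joint speeds; "effort": joint torques, N m; "tcp_pos": TCP position; "tcp_rot": TCP orientation; "ft_force": force on the tool from outside, world axes, zero at the start; "torque": the same for the moment, N m; "width": finger opening in mm.
Only numpy, scipy, OpenCV 4.12 (cv2) and the standard library are available. Lean on these libraries where they do the work, as an engineer would, in place of code of your own. Each camera call takes 0.05 s, during which the arm holds its last target.

## Task

Make up the two test kits from the stock on the table. In the small two-pocket tray put the bottle with the side rib in the eight-sided pocket, turned so that its rib sits in the gap in the tray's end wall, and the tall tube in the pocket beside it; in the long three-pocket tray put the flat-sided case in the longest pocket, the wide jar in the middle one and the short vial in the smallest. Everything must stand upright as it stands now, fully down on its pocket's floor, and be let go.

Things in the scene. Friction and masses are not known exactly. Their poses are not given: they have to be found in the camera images.
- small_tray: Fixed kit tray, 70 (x) by 125 mm (y), floor 4 mm thick, pale yellow walls to 20 mm, two pockets. Bottle's pocket: eight-sided, 60 mm across, centre x 0, y +27.5 mm, with a floor-deep gap 24 mm wide in the tray's +y end wall for the rib. Plain pocket: 60 (x) by 50 mm (y), centre x 0, y -32.5 mm. Origin: centre of underside. Its x points away from the robot, up to 0.25 rad askew.
- long_tray: Fixed kit tray, 80 (x) by 240 mm (y), floor 4 mm thick, pale yellow walls 5 mm thick, up to 20 mm. Three pockets in a row, each 70 mm in x, centred at x 0: longest 100 mm in y, centre y +65 mm; middle 70 mm, centre y -25 mm; smallest 50 mm, centre y -90 mm. Origin: centre of underside. Its x points away from the robot, up to 0.25 rad askew.
- keyed_bottle: White upright bottle, 44 mm diameter up to 60 mm, then a grey cap (26 mm diameter) to 78 mm. A rib stands out of its side along its own +x: 10 mm wide, from the foot to 35 mm up, tip 42 mm from the axis; the bottle is plain round above it. Origin: centre of underside, z up. About 90 g. At the start the rib points to the robot's left (+y), up to 1.15 rad either way.
- tall_tube: Tall slim white tube standing upright, 24 mm diameter, 95 mm high, its top 18 mm a white cap of 26 mm diameter. Origin: centre of the underside; z up. About 40 g.
- short_vial: Short white vial standing upright, 34 mm diameter, 55 mm high, its top 14 mm a white cap of 35 mm diameter. Origin: centre of the underside; z up. About 30 g.
- wide_jar: Wide low white jar standing upright, 50 mm diameter, 50 mm high, its top 16 mm a white lid of 51 mm diameter. Origin: centre of the underside; z up. About 70 g.
- swab_case: Flat-sided white case, 78 mm long (its x), 28 mm wide (its y), 38 mm high, with a thin grey seam and clasp. Origin: centre of the underside; z up. About 60 g.
There are look-alikes about, which are no part of the job. Leave any green look-alike of the small_tray alone.

How it is judged (in metres and radians):
At the end, for the whole second after the job is handed in: All at rest, upright (0.12 rad), within 5 mm of the pocket floor: ribbed bottle within 12 mm of its pocket's centre, rib in the gap (0.5 rad); tall tube in the pocket beside it; case, wide jar (13 mm) and short vial inside the long tray's longest, middle and smallest pockets (x of keyed_bottle in the frame of small_tray between -0.012 and 0.012 m and y of keyed_bottle in the frame of small_tray between 0.0155 and 0.0395 m and z of keyed_bottle in the frame of small_tray between 0 and 0.009 m and angle between each of keyed_bottle, tall_tube, swab_case, wide_jar, short_vial's own z axis and vertical below 0.12 rad and linear speed of each of keyed_bottle, tall_tube, swab_case, wide_jar, short_vial below 0.02 m/s and angular speed of each of keyed_bottle, tall_tube, swab_case, wide_jar, short_vial below 0.3 rad/s and angle between the x axis of keyed_bottle and the y axis of small_tray, either way round below 0.5 rad and x of tall_tube in the frame of small_tray between -0.021 and 0.021 m and y of tall_tube in the frame of small_tray between -0.0485 and -0.0165 m and z of tall_tube in the frame of small_tray between 0 and 0.009 m and x of swab_case in the frame of long_tray between -0.024 and 0.024 m and y of swab_case in the frame of long_tray between 0.025 and 0.105 m and z of swab_case in the frame of long_tray between 0 and 0.009 m and x of wide_jar in the frame of long_tray between -0.013 and 0.013 m and y of wide_jar in the frame of long_tray between -0.038 and -0.012 m and z of wide_jar in the frame of long_tray between 0 and 0.009 m and x of short_vial in the frame of long_tray between -0.025 and 0.025 m and y of short_vial in the frame of long_tray between -0.105 and -0.075 m and z of short_vial in the frame of long_tray between 0 and 0.009 m); the robot touches nothing.
It also fails if it takes over 112 s, if anything falls off the work surface, if the arm or the gripper's body presses on something with over 40 N, if the wrist force passes 120 N, or if a joint passes its speed limit or range.

## Working session

There is one attempt and no reset: what is moved stays moved. The work goes in short steps, Python scripts to look and compute and a tool call to move; the robot and the scene stay as the last step left them, time stands still between calls to the robot, and variables do not carry over. Pictures are saved under pics/ and viewed, and the job is handed in when it is done.

Besides the shell and the picture viewer there is one more tool, called after "Call:" as a command line: name --argument value ..., lists and objects as JSON in quotes. step_arm: Moves the arm, as the interface text tells. Its arguments: {"type":"object","properties":{"plan":{"type":"array","items":{"type":"array"}},"jaw":{"type":"number"},"squeeze":{"type":"number"}},"required":["plan"]}

```bash
mkdir -p pics; ls; python3 - <<'E'
from rig import arm
import cv2
s=arm.state(); print(s)
for n in ["scene","top","wrist"]:
    print(n,arm.camera_params(n))
    cv2.imwrite(f"pics/{n}0.png",arm.capture(n))
E
```

```text
pics
{'time_s': 0.0, 'joints': array([-1.33792565,  0.46942145, -0.04856744,  1.53371287,  0.02410558,
        1.14099353, -0.08230884]), 'joint_velocities': array([-9.70540171e-04, -2.71822860e-04, -1.19620739e-03, -1.55805580e-04,
        4.60667722e-04,  3.98864268e-04,  1.38643948e-05]), 'effort': array([ 3.77732731e-04, -5.10314906e+01, -4.68102051e-02, -2.37707698e+01,
        1.06018782e-02,  7.69191014e-03,  7.34125848e-06]), 'tcp_pos': array([174.52625335, 651.37471032, 200.76684685]), 'tcp_rot': array([-4.09992140e-01, -3.11455695e+00,  3.05109258e-03]), 'ft_force': array([-0.19533834, -0.19542739, -0.30721723]), 'torque': array([0.00644648, 0.00688918, 0.00930273]), 'width': 85.23890878530257}
scene {'mtx': array([[414.02268532,   0.        , 312.64189029],
       [  0.        , 414.02268532, 202.06875237],
       [  0.        ,   0.        ,   1.        ]]), 'position': array([ 733.52101668, -407.26779725,  783.07305099]), 'attitude': array([-2.50836475, -0.689524  ,  0.18282823])}
top {'mtx': array([[441.44588451,   0.        , 314.03759773],
       [  0.        , 441.44588451, 196.53681982],
       [  0.        ,   0.        ,   1.        ]]), 'position': array([442.07445775,  -6.2343491 , 932.49887201]), 'attitude': array([-2.16238615,  2.16644457, -0.05572285])}
wrist {'mtx': array([[277.93966595,   0.        , 320.8051732 ],
       [  0.        , 277.93966595, 201.24933712],
       [  0.        ,   0.        ,   1.        ]]), 'position': array([106.77809405, 668.4852981 , 373.81931104]), 'attitude': array([2.3058468 , 1.76894915, 0.24967708])}
```

View pics/top0.png

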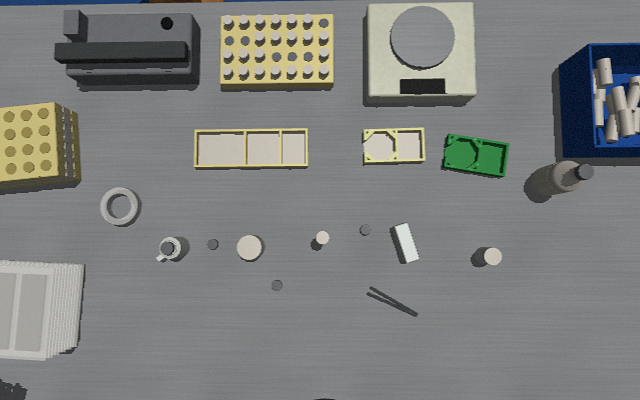

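View pics/scene0.png

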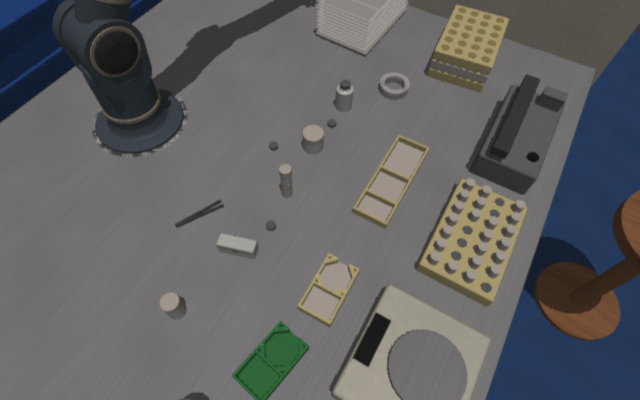

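View pics/wrist0.png

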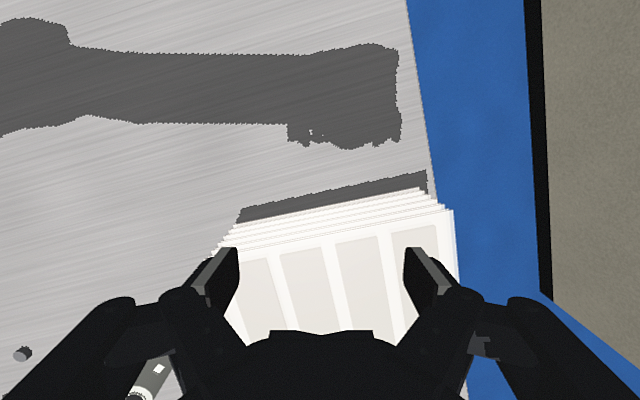

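```bash
python3 - <<'E'
import cv2
t=cv2.imread("pics/top0.png"); s=cv2.imread("pics/scene0.png")
cv2.imwrite("pics/top_c1.png",cv2.resize(t[120:275,140:330],None,fx=4,fy=3.8,interpolation=cv2.INTER_CUBIC)[:, :800])
cv2.imwrite("pics/top_c2.png",cv2.resize(t[115:275,345:515],None,fx=3.7,fy=3.7,interpolation=cv2.INTER_CUBIC))
cv2.imwrite("pics/sc_c1.png",cv2.resize(s[70:250,200:440],None,fx=3.3,fy=3.3,interpolation=cv2.INTER_CUBIC))
E
```

```text
(no output)
```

View pics/top_c1.png

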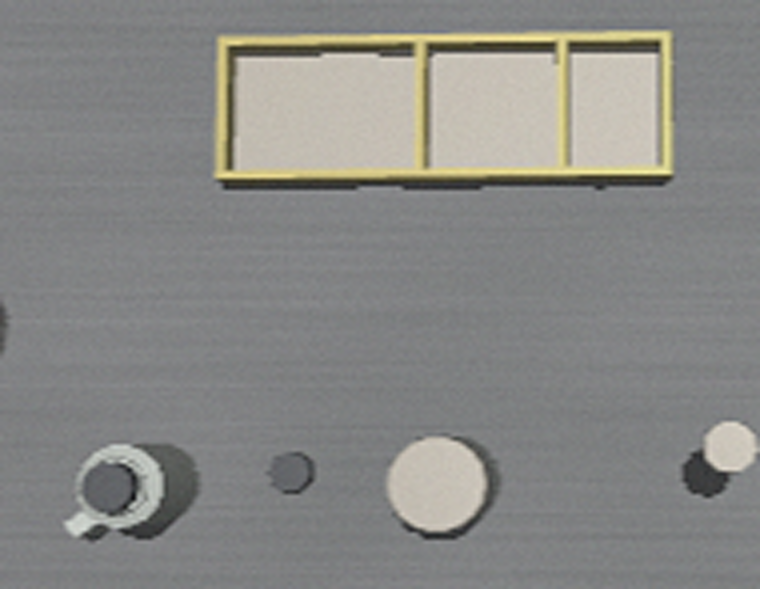

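View pics/top_c2.png

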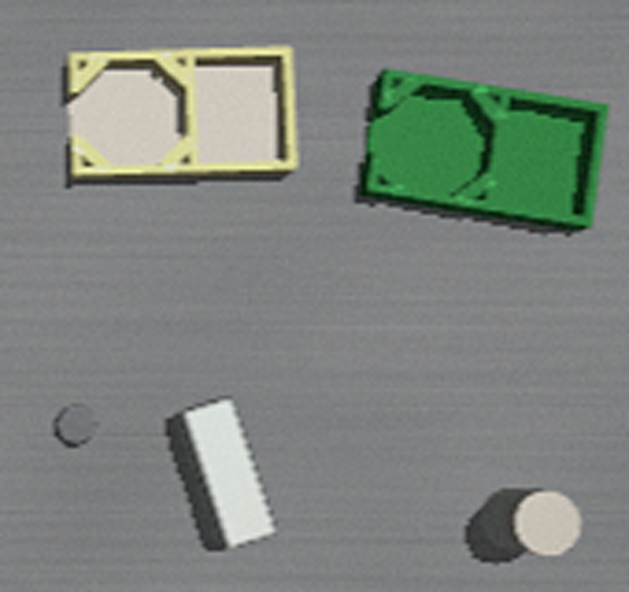

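View pics/sc_c1.png

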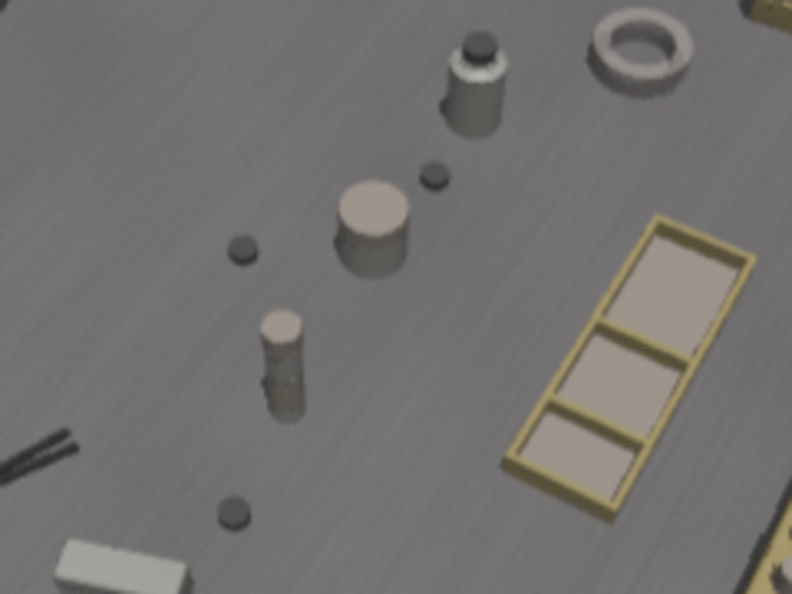

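```bash
cat > h.py <<'E'
import numpy as np, cv2
from scipy.spatial.transform import Rotation as R
def ray(p,uv,z):
    K=p['mtx'];uv=np.atleast_2d(uv).astype(float)
    d=np.c_[(uv[:,0]-K[0,2])/K[0,0],(uv[:,1]-K[1,2])/K[1,1],np.ones(len(uv))]
    d=R.from_rotvec(p['attitude']).apply(d)
    o=p['position'];t=(z-o[2])/d[:,2]
    return (o+d*t[:,None])[:,:2]
def blobs(img,lo,hi,roi,amin=15):
    x0,y0,x1,y1=roi
    m=cv2.inRange(cv2.cvtColor(img,cv2.COLOR_BGR2HSV)[y0:y1,x0:x1],lo,hi)
    cs,_=cv2.findContours(m,cv2.RETR_EXTERNAL,cv2.CHAIN_APPROX_NONE)
    return [c.reshape(-1,2)+[x0,y0] for c in sorted(cs,key=cv2.contourArea,reverse=True) if cv2.contourArea(c)>amin],m
def rect(p,c,z):
    w=ray(p,c,z).astype(np.float32)
    return cv2.minAreaRect(w)
def circ(p,c,z):
    w=ray(p,c,z).astype(np.float32)
    return cv2.fitEllipse(w)
E
python3 - <<'E'
from rig import arm
from h import *
t=cv2.imread("pics/top0.png"); s=cv2.imread("pics/scene0.png")
P=arm.camera_params("top");S=arm.camera_params("scene")
h=cv2.cvtColor(t,cv2.COLOR_BGR2HSV)
for uv in [(249,247),(321,237),(408,243),(492,256),(175,240),(160,257),(168,249),(250,132),(220,148),(250,170),(300,240)]: print(uv,h[uv[1],uv[0]])
for n,roi in dict(long=(185,120,320,178),small=(355,120,432,175)).items():
    b,_=blobs(t,(22,60,140),(34,255,255),roi)
    for z in (20,): print(n,rect(P,b[0],z),cv2.boxPoints(rect(P,b[0],z)).round(1).tolist())
for n,roi,z in [("jar",(230,225,270,270),50),("tube",(308,225,335,245),95),("case",(388,215,425,270),38),("vial",(478,242,506,272),55)]:
    b,_=blobs(t,(0,0,150),(180,255,255),roi)
    print(n,len(b),rect(P,b[0],z),circ(P,b[0],z))
b,_=blobs(t,(0,0,150),(180,255,255),(150,230,190,270));print('bottle white',[ (len(c),cv2.boundingRect(c)) for c in b])
hs=cv2.cvtColor(s,cv2.COLOR_BGR2HSV)
for uv in [(313,132),(285,168),(345,80),(345,88),(236,242),(171,299),(313,146)]: print(uv,hs[uv[1],uv[0]])
E
```

```text
(249, 247) [ 21  22 198]
(321, 237) [ 19  20 205]
(408, 243) [ 60   6 221]
(492, 256) [ 20  23 198]
(175, 240) [ 54   7 192]
(160, 257) [ 47   9 204]
(168, 249) [105  15 105]
(250, 132) [ 26 134  61]
(220, 148) [ 18  20 191]
(250, 170) [120   4 134]
(300, 240) [ 90   8 130]
long ((621.9605102539062, 156.38597106933594), (80.06610870361328, 239.73287963867188), 0.2928805351257324) [[581.2999877929688, 276.0], [582.5, 36.29999923706055], [662.5999755859375, 36.70000076293945], [661.4000244140625, 276.5]]
small ((625.6168823242188, -144.2710418701172), (69.93637084960938, 125.71276092529297), 1.4882980585098267) [[589.0, -82.30000305175781], [592.2999877929688, -208.0], [662.2000122070312, -206.1999969482422], [658.9000244140625, -80.5]]
jar 1 ((414.8103942871094, 151.63140869140625), (46.85859298706055, 47.82234573364258), 45.08241653442383) ((414.5328063964844, 151.8924102783203), (47.36399841308594, 47.517372131347656), 5.961116790771484)
tube 1 ((434.5451965332031, 3.739145278930664), (24.557090759277344, 22.58127784729004), 89.95777893066406) ((434.2820129394531, 4.359703063964844), (23.388324737548828, 24.95322608947754), 167.63417053222656)
case 1 ((423.6187438964844, -164.38209533691406), (76.11527252197266, 26.6822509765625), 17.574216842651367) ((424.04888916015625, -164.4040069580078), (27.99392318725586, 97.6755599975586), 107.90834045410156)
vial 1 ((397.2058410644531, -327.08837890625), (30.9569091796875, 33.07823944091797), 0.025384508073329926) ((397.319580078125, -327.3443908691406), (32.09074401855469, 33.403324127197266), 3.9081788063049316)
bottle white [(110, (156, 237, 25, 24))]
(313, 132) [ 15  29 156]
(285, 168) [ 13  29 157]
(345, 80) [150   6  87]
(345, 88) [165  10  51]
(236, 242) [ 25   9 163]
(171, 299) [ 12  27 158]
(313, 146) [30  8 91]
```

```bash
python3 - <<'E'
from rig import arm
from h import *
t=cv2.imread("pics/top0.png"); s=cv2.imread("pics/scene0.png")
P=arm.camera_params("top");S=arm.camera_params("scene")
b,_=blobs(t,(0,0,150),(180,255,255),(150,230,190,270));c=b[0]
# cap: dark inside the white hull
m=np.zeros(t.shape[:2],np.uint8);cv2.fillPoly(m,[c],255)
v=cv2.cvtColor(t,cv2.COLOR_BGR2HSV)[...,2]
d=((m>0)&(v<125)).astype(np.uint8);cs,_=cv2.findContours(d,cv2.RETR_EXTERNAL,cv2.CHAIN_APPROX_NONE);k=max(cs,key=cv2.contourArea).reshape(-1,2)
print('cap78',circ(P,k,78))
w=ray(P,c,60);ctr=np.array(circ(P,k,78)[0])
for _ in range(5):
    r=np.hypot(*(w-ctr).T);q=w[(r<27)]
    A=np.c_[2*q,np.ones(len(q))];x=np.linalg.lstsq(A,(q**2).sum(1),rcond=None)[0];ctr=x[:2]
print('body60',ctr,np.sqrt(x[2]+ctr@ctr),len(q))
w=ray(P,c,35);r=np.hypot(*(w-ctr).T);
tip=w[r>r.max()-6].mean(0);print('tip',tip,r.max(),'ang',np.degrees(np.arctan2(*(tip-ctr)[::-1])))
# scene
for n,roi,z in [("jar",(295,115,330,160),50),("tube",(272,155,298,200),95),("case",(210,225,262,260),38),("vial",(155,285,190,320),55)]:
    b,_=blobs(s,(0,0,135),(180,255,255),roi)
    print(n,len(b),rect(S,b[0],z),circ(S,b[0],z))
b,_=blobs(s,(15,60,100),(34,255,255),(345,130,435,230));print('long',rect(S,b[0],20))
b,_=blobs(s,(15,60,100),(34,255,255),(295,250,362,328));print('small',rect(S,b[0],20))
b,_=blobs(s,(0,0,0),(180,255,100),(330,78,360,88));
cv2.imwrite("pics/bot.png",np.hstack([cv2.resize(s[70:120,325:370],None,fx=8,fy=8),cv2.resize(t[228:278,150:195],None,fx=8,fy=8)]))
E
```

```text
Traceback (most recent call last):
ValueError: max() iterable argument is empty
```

```bash
python3 - <<'E'
from rig import arm
from h import *
t=cv2.imread("pics/top0.png"); s=cv2.imread("pics/scene0.png")
P=arm.camera_params("top");S=arm.camera_params("scene")
b,_=blobs(t,(0,0,150),(180,255,255),(150,230,190,270));c=b[0]
v=cv2.cvtColor(t,cv2.COLOR_BGR2HSV)[...,2]
print(v[242:256,158:184])
b2,_=blobs(t,(0,0,85),(180,255,120),(158,240,177,257));k=b2[0]
print('cap78',circ(P,k,78))
w=ray(P,c,60);ctr=np.array(circ(P,k,78)[0])
for _ in range(8):
    r=np.hypot(*(w-ctr).T);q=w[(r<26)&(r>18)]
    A=np.c_[2*q,np.ones(len(q))];x=np.linalg.lstsq(A,(q**2).sum(1),rcond=None)[0];ctr=x[:2]
print('body60',ctr,np.sqrt(x[2]+ctr@ctr),len(q))
w=ray(P,c,35);r=np.hypot(*(w-ctr).T);
tip=w[r>r.max()-6].mean(0);print('tip',tip,r.max(),'ang',np.degrees(np.arctan2(*(tip-ctr)[::-1])))
# scene
for n,roi,z in [("jar",(295,115,330,160),50),("tube",(272,155,298,200),95),("case",(210,225,262,260),38),("vial",(155,285,190,320),55)]:
    b,_=blobs(s,(0,0,135),(180,255,255),roi)
    print(n,len(b),rect(S,b[0],z),circ(S,b[0],z))
b,_=blobs(s,(15,60,100),(34,255,255),(345,130,435,230));print('long',rect(S,b[0],20))
b,_=blobs(s,(15,60,100),(34,255,255),(295,250,362,328));print('small',rect(S,b[0],20))
cv2.imwrite("pics/bot.png",np.hstack([cv2.resize(s[70:120,325:370],None,fx=8,fy=8),cv2.resize(t[228:278,150:195],None,fx=8,fy=8)]))
E
```

```text
[[129 129 148 174 184 163 115 101 101 104  97  76  57  93 177 174 158 197
  192 196 200 166  88  94  97  93]
 [128 120 148 174 133  99  99 104 106 106 102 103  94  63  46 151 186 173
  202 193 203 162  80  90  91  94]
 [130 143 171 149  97 101  99 100 103 104 105 105 103  87  62  92 155 187
  194 192 194 182 137  88  91  89]
 [121 154 164 107  98 100 103 105 100 103 104 105 105 109  84  36 113 140
  151 192 193 198 157  79  90  90]
 [132 159 147  98  94 106 104  99 100 100 102 105 102 101  89  45  88 143
  178 195 192 196 155  76  90  89]
 [132 147 128  99  98 102 103 102 100 107 108 104 106 103  89  50  92 141
  174 192 187 194 158  77  87  86]
 [136 152 128  96 100 104 100 102 104 102 101 108 103 106  97  65  85 140
  174 190 189 195 158  72  86  85]
 [136 137 116 102 100  98 103 103 102 104 105 104 105 105  90  49 120 154
  160 196 189 193 156  76  84  86]
 [121 150 143  94  97 103 102 100 102 105 103 102 100 105  76  26 154 165
  141 189 189 186 149  79  82  79]
 [127 163 172 114 101  99 102 103  98 105 104 100 108  94  57  43 162 172
  136 183 193 164  82  71  80  82]
 [132 135 
[... 1020 characters left out ...]
6313), (22.317102432250977, 23.28006935119629), 157.3017120361328)
case 1 ((422.5011291503906, -168.19842529296875), (75.28437805175781, 26.157604217529297), 17.644372940063477) ((422.4691467285156, -168.27049255371094), (27.127979278564453, 95.09869384765625), 107.53242492675781)
vial 1 ((395.4002380371094, -330.01458740234375), (32.934207916259766, 32.22467041015625), 81.76543426513672) ((395.8282775878906, -330.3996276855469), (31.902950286865234, 32.72370147705078), 25.697450637817383)
long ((621.1474609375, 151.1414031982422), (81.00241088867188, 241.3460235595703), 0.3579222559928894)
small ((625.115234375, -148.643310546875), (71.00214385986328, 126.3482666015625), 1.4717199802398682)
```

View pics/bot.png

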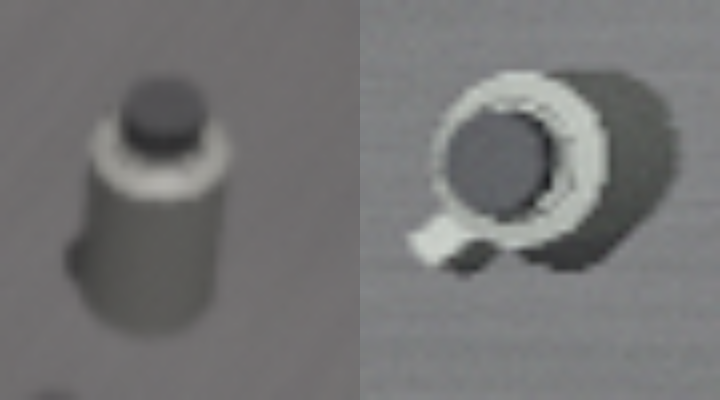

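```bash
cat >> h.py <<'E'
def go(s,tgt,psi):
    """shift (cm) and turn (deg) in tool axes to reach tgt (mm), tool down, tool y at psi deg; psi mod 180 chosen nearest"""
    R0=R.from_rotvec(s['tcp_rot']);best=None
    for k in (0,180):
        a=np.radians(psi+k)
        y=np.array([np.cos(a),np.sin(a),0]);z=np.array([0,0,-1.]);x=np.cross(y,z)
        rv=np.degrees((R0.inv()*R.from_matrix(np.c_[x,y,z])).as_rotvec())
        if best is None or np.linalg.norm(rv)<np.linalg.norm(best): best=rv
    sh=R0.inv().apply(np.array(tgt)-s['tcp_pos'])/10
    return sh.round(2).tolist(),best.round(1).tolist()
def show(s):
    y=R.from_rotvec(s['tcp_rot']).apply([0,1,0])
    print('t',round(s['time_s'],2),'tcp',s['tcp_pos'].round(1),'psi',round(np.degrees(np.arctan2(y[1],y[0])),1),'w',round(s['width'],1),'F',s['ft_force'].round(1),'q',s['joints'].round(2))
E
cat > g.py <<'E'
import sys
from rig import arm
from h import *
s=arm.state();show(s)
for a in sys.argv[1:]:
    v=[float(q) for q in a.split(',')]
    print(a,go(s,v[:3],v[3]))
E
python3 g.py 412.8,306.3,130,34.5
```

```text
t 0.15 tcp [174.5 651.5 201. ] psi 75.0 w 85.5 F [ 0.3 -0.3  0.5] q [-1.34  0.47 -0.05  1.53  0.02  1.14 -0.08]
412.8,306.3,130,34.5 ([-31.95, -27.17, 7.14], [-0.1, 0.0, 40.5])
```

Call:
step_arm --plan '[[[-4, -3.4, 0], [0, 0, 5]], [[-8, -6.8, 0], [0, 0, 10]], [[-12, -10.2, 0], [0, 0, 15]], [[-16, -13.6, 0], [0, 0, 20]], [[-20, -17, 1], [0, 0, 26]], [[-24, -20.4, 3], [0, 0, 32]], [[-28, -23.8, 5], [0, 0, 40.5]], [[-31.95, -27.17, 7.1], [0, 0, 40.5]]]' --jaw 1 --squeeze 40

```text
time_s: 0.82
tcp_pos: [362.0, 380.5, 162.2]
tcp_rot: [1.469, 2.777, 0.002]
ft_force: [0.2, 0.7, 0.2]
width: 85.4
```

```bash
python3 g.py 412.8,306.3,130,34.5 412.8,306.3,29,34.5; python3 -c "
from rig import arm;import cv2
cv2.imwrite('pics/w1.png',arm.capture('wrist'))"
```

```text
t 0.82 tcp [362.  380.5 162.2] psi 34.2 w 85.4 F [0.2 0.7 0.2] q [-1.04  0.26  0.18  1.94 -0.06  0.94 -0.23]
412.8,306.3,130,34.5 ([-8.99, 0.02, 3.22], [0.1, -0.0, -0.3])
412.8,306.3,29,34.5 ([-9.0, 0.0, 13.32], [0.1, -0.0, -0.3])
```

View pics/w1.png

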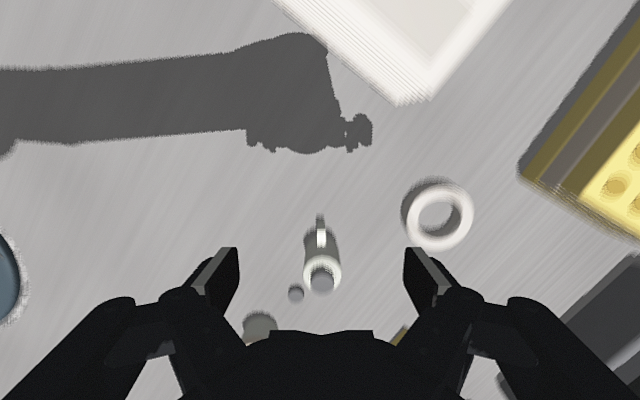

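Call:
step_arm --plan '[[[-4, 0, 1], [0, 0, 0]], [[-8, 0, 2.2], [0, 0, 0]], [[-9, 0, 3.2], [0, 0, 0]], [[-9, 0, 3.2], [0, 0, 0]], [[-9, 0, 3.2], [0, 0, 0]], [[-9, 0, 3.2], [0, 0, 0]], [[-9, 0, 3.2], [0, 0, 0]], [[-9, 0, 3.2], [0, 0, 0]]]'

```text
time_s: 1.53
tcp_pos: [411.4, 309.8, 130.7]
tcp_rot: [-1.459, -2.782, -0.002]
ft_force: [-0.4, 0.6, 0.4]
width: 85.4
```

```bash
python3 g.py 412.8,306.3,130,34.5 412.8,306.3,29,34.5; python3 -c "
from rig import arm;import cv2
cv2.imwrite('pics/w2.png',arm.capture('wrist'))"
```

```text
t 1.53 tcp [411.4 309.8 130.7] psi 34.7 w 85.4 F [-0.4  0.6  0.4] q [-0.9   0.29  0.21  2.   -0.08  0.86 -0.04]
412.8,306.3,130,34.5 ([-0.36, -0.08, 0.07], [0.1, -0.0, 0.2])
412.8,306.3,29,34.5 ([-0.37, -0.09, 10.17], [0.1, -0.0, 0.2])
```

View pics/w2.png

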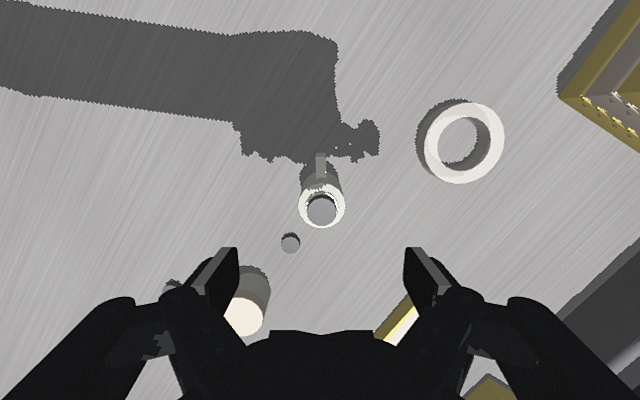

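```bash
python3 - <<'E'
from rig import arm
from h import *
p=arm.camera_params('wrist');show(arm.state())
im=cv2.imread('pics/w2.png')
b,_=blobs(im,(0,0,225),(180,40,255),(295,175,350,232))
k=b[0];print(cv2.boundingRect(k))
print(ray(p,[[320.5,209]],78),ray(p,[[321.5,205.5]],60), p['position'])
E
```

```text
t 1.58 tcp [411.5 309.4 130.6] psi 34.6 w 84.9 F [-0.9 -0.4 -0.5] q [-0.9   0.29  0.21  2.   -0.08  0.86 -0.04]
(298, 185, 47, 43)
[[412.66713075 306.55342518]] [[414.7806961  305.11178315]] [371.67317518 365.87776955 303.6206916 ]
```

Call:
step_arm --plan '[[[-0.3, -0.1, 3], [0, 0, 0]], [[-0.3, -0.1, 6], [0, 0, 0]], [[-0.3, -0.1, 8], [0, 0, 0]], [[-0.3, -0.1, 9.2], [0, 0, 0]], [[-0.3, -0.1, 10.1], [0, 0, 0]], [[-0.3, -0.1, 10.1], [0, 0, 0]], [[-0.3, -0.1, 10.1], [0, 0, 0]], [[-0.3, -0.1, 10.1], [0, 0, 0]]]'

```text
time_s: 2.25
tcp_pos: [413.5, 305.8, 30.1]
tcp_rot: [1.462, 2.78, 0.003]
ft_force: [0.2, 0.1, 0.2]
width: 85.4
```

```bash
python3 g.py 412.8,306.3,29,34.5
```

```text
t 2.25 tcp [413.5 305.8  30.1] psi 34.5 w 85.4 F [0.2 0.1 0.2] q [-0.87  0.44  0.19  2.08 -0.13  0.64  0.01]
412.8,306.3,29,34.5 ([0.08, -0.03, 0.11], [0.1, -0.0, 0.0])
```

Call:
step_arm --plan '[[[0, 0, 0], [0, 0, 0]], [[0, 0, 0], [0, 0, 0]], [[0, 0, 0], [0, 0, 0]], [[0, 0, 0], [0, 0, 0]], [[0, 0, 0], [0, 0, 0]], [[0, 0, 0], [0, 0, 0]], [[0, 0, 0], [0, 0, 0]], [[0, 0, 0], [0, 0, 0]]]' --jaw 0 --squeeze 40

```text
time_s: 2.92
tcp_pos: [414.0, 305.8, 34.0]
tcp_rot: [-1.462, -2.78, -0.004]
ft_force: [-7.2, -6.3, 39.9]
width: 26.3
```

```bash
python3 g.py 412.8,306.3,110,34.5 624.7,-118.9,110,1.5
```

```text
t 2.92 tcp [414.  305.8  34. ] psi 34.5 w 26.3 F [-7.2 -6.3 39.9] q [-0.87  0.43  0.19  2.07 -0.13  0.64  0.01]
412.8,306.3,110,34.5 ([0.12, -0.05, -7.6], [0.1, -0.1, 0.0])
624.7,-118.9,110,1.5 ([-46.92, -6.68, -7.69], [0.1, -0.1, 33.0])
```

```bash
python3 - <<'E'
from rig import arm;import cv2, numpy as np
a=arm.capture('wrist');b=arm.capture('top');c=arm.capture('scene')
cv2.imwrite('pics/w3.png',a)
cv2.imwrite('pics/t3.png',np.hstack([cv2.resize(b[200:300,120:220],(400,400)),cv2.resize(c[60:130,310:380],(400,400))]))
E
```

```text
(no output)
```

View pics/w3.png

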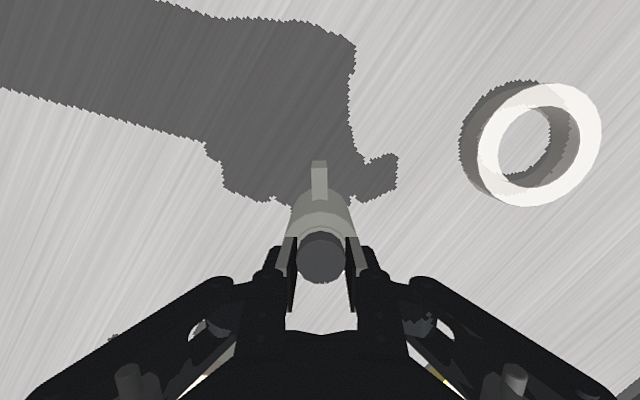

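View pics/t3.png

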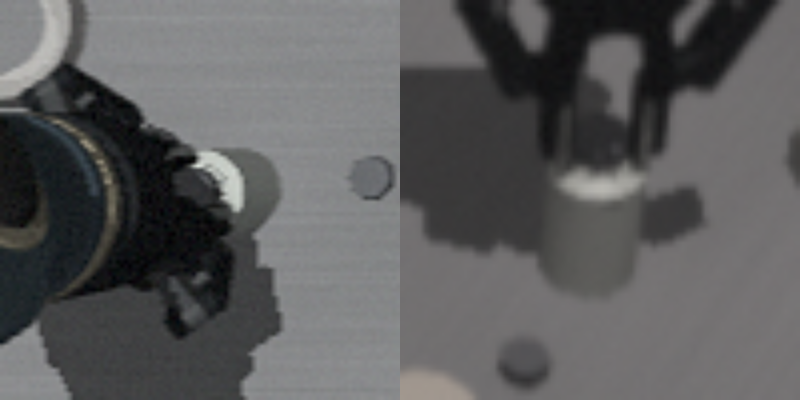

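```bash
python3 - <<'E'
from rig import arm
from h import *
p=arm.camera_params('wrist');s=arm.state();show(s)
Rc=R.from_rotvec(p['attitude']);Rt=R.from_rotvec(s['tcp_rot'])
K=p['mtx']
print('cam in tool',Rt.inv().apply(p['position']-s['tcp_pos']).round(1)); print((Rt.inv()*Rc).as_matrix().round(3))
def pt(u,v,half):
    d=np.array([(u-K[0,2])/K[0,0],(v-K[1,2])/K[1,1],1]); d=(Rt.inv()*Rc).apply(d); o=Rt.inv().apply(p['position']-s['tcp_pos'])
    t=(np.sign(d[1])*half-o[1])/d[1]; return (o+d*t).round(1)
print('open',pt(237,248,42.5),pt(404,248,42.5)); print('now',pt(297,237,13.1),pt(345,237,13.1),pt(288,237,13.1))
print(ray(p,[[320.5,258]],78))
E
```

```text
t 3.07 tcp [414.  305.8  34. ] psi 34.5 w 26.5 F [-7.4 -6.7 39.2] q [-0.87  0.43  0.19  2.07 -0.13  0.64  0.01]
cam in tool [  69.2   -0.5 -172.9]
[[-0.    -0.96  -0.278]
 [ 1.    -0.001  0.   ]
 [-0.    -0.278  0.96 ]]
open [  7.9 -42.5 -45.8] [  5.9  42.5 -41.6]
now [ 10.2 -13.1 -37.2] [  6.2  13.1 -28.2] [ 26.4 -13.1 -74.5]
[[412.55228578 306.49273748]]
```

Call:
step_arm --plan '[[[0, 0, 0], [0, 0, 0]], [[0, 0, 0], [0, 0, 0]], [[0, 0, 0], [0, 0, 0]], [[0, 0, 0], [0, 0, 0]], [[0.1, 0, 1], [0, 0, 0]], [[0.1, 0, 2], [0, 0, 0]], [[0.1, 0, 2.5], [0, 0, 0]], [[0.1, 0, 2.5], [0, 0, 0]]]' --jaw 1

```text
time_s: 3.73
tcp_pos: [410.9, 304.7, 2.0]
tcp_rot: [-1.462, -2.779, 0.006]
ft_force: [0.2, 0.4, 0.8]
width: 85.1
```

```bash
python3 g.py 412.8,306.3,5,34.5;  python3 - <<'E'
from rig import arm;import cv2, numpy as np
a=arm.capture('wrist');c=arm.capture('scene')
cv2.imwrite('pics/t4.png',np.hstack([cv2.resize(c[60:130,310:380],(400,400)),a]) if 0 else cv2.resize(np.hstack([cv2.resize(c[60:130,310:380],(400,400)),a]),None,fx=.75,fy=.75))
E
```

```text
t 3.73 tcp [410.9 304.7   2. ] psi 34.5 w 85.1 F [0.2 0.4 0.8] q [-0.86  0.49  0.17  2.09 -0.15  0.58  0.02]
412.8,306.3,5,34.5 ([0.02, 0.24, -0.3], [-0.2, 0.0, 0.0])
```

View pics/t4.png

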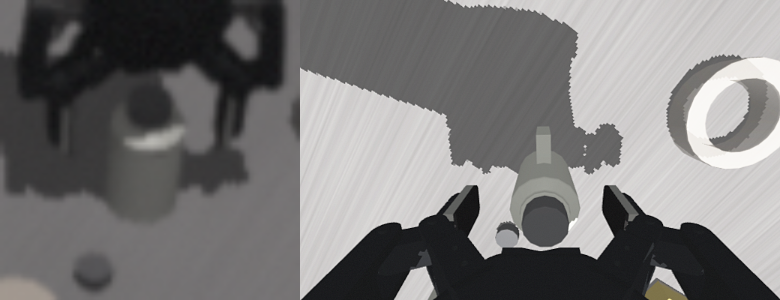

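Call:
step_arm --plan '[[[0, 0.2, -0.2], [0, 0, 0]], [[0, 0.2, -0.2], [0, 0, 0]], [[0, 0.2, -0.2], [0, 0, 0]], [[0, 0.2, -0.2], [0, 0, 0]], [[0, 0.2, -0.2], [0, 0, 0]], [[0, 0.2, -0.2], [0, 0, 0]], [[0, 0.2, -0.2], [0, 0, 0]], [[0, 0.2, -0.2], [0, 0, 0]]]' --jaw 0 --squeeze 40

```text
time_s: 4.5
tcp_pos: [414.3, 307.2, 6.9]
tcp_rot: [1.463, 2.78, 0.002]
ft_force: [-0.2, -0.7, 5.9]
width: 42.4
```

```bash
python3 g.py 412.8,306.3,85,34.5 624.7,-118.9,85,1.5;  python3 - <<'E'
from rig import arm;import cv2, numpy as np
a=arm.capture('wrist');c=arm.capture('scene')
cv2.imwrite('pics/t5.png',cv2.resize(np.hstack([cv2.resize(c[60:130,310:380],(400,400)),a]),None,fx=.75,fy=.75))
E
```

```text
t 4.5 tcp [414.3 307.2   6.9] psi 34.5 w 42.4 F [-0.2 -0.7  5.9] q [-0.86  0.48  0.17  2.08 -0.15  0.59  0.02]
412.8,306.3,85,34.5 ([0.01, -0.17, -7.81], [0.1, -0.0, -0.0])
624.7,-118.9,85,1.5 ([-47.03, -6.78, -7.83], [0.1, -0.0, 33.0])
```

View pics/t5.png

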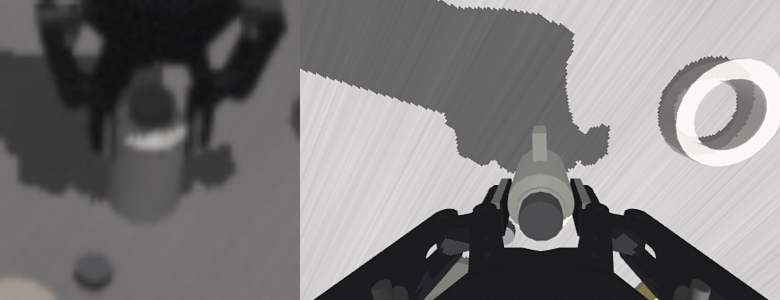

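Call:
step_arm --plan '[[[0, 0, 0], [0, 0, 0]], [[0, 0, 0], [0, 0, 0]], [[0, 0, 0], [0, 0, 0]], [[0, 0, 0], [0, 0, 0]], [[0, -0.1, 0.5], [0, 0, 0]], [[0, -0.1, 1], [0, 0, 0]], [[0, -0.1, 1], [0, 0, 0]], [[0, -0.1, 1], [0, 0, 0]]]' --jaw 1

```text
time_s: 5.27
tcp_pos: [412.7, 306.1, -4.4]
tcp_rot: [-1.462, -2.78, 0.002]
ft_force: [-0.4, 0.1, 0.4]
width: 85.3
```

Call:
step_arm --plan '[[[0, 0, 0], [0, 0, 0]], [[0, 0, 0], [0, 0, 0]], [[0, 0, 0], [0, 0, 0]], [[0, 0, 0], [0, 0, 0]], [[0, 0, 0], [0, 0, 0]], [[0, 0, 0], [0, 0, 0]], [[0, 0, 0], [0, 0, 0]], [[0, 0, 0], [0, 0, 0]]]' --jaw 0

```text
time_s: 5.93
tcp_pos: [413.4, 306.6, -3.4]
tcp_rot: [1.463, 2.78, 0.001]
ft_force: [0.3, -1.2, 5.1]
width: 43.1
```

```bash
python3 g.py 412.8,306.3,85,34.5 624.7,-118.9,85,1.5;  python3 - <<'E'
from rig import arm;import cv2, numpy as np
a=arm.capture('wrist');c=arm.capture('scene')
cv2.imwrite('pics/t6.png',cv2.resize(np.hstack([cv2.resize(c[60:130,310:380],(400,400)),a]),None,fx=.75,fy=.75))
E
```

```text
t 5.93 tcp [413.4 306.6  -3.4] psi 34.5 w 43.1 F [ 0.3 -1.2  5.1] q [-0.85  0.5   0.17  2.09 -0.15  0.57  0.03]
412.8,306.3,85,34.5 ([0.01, -0.06, -8.84], [0.0, -0.0, 0.0])
624.7,-118.9,85,1.5 ([-47.04, -6.68, -8.86], [0.0, -0.0, 33.0])
```

View pics/t6.png

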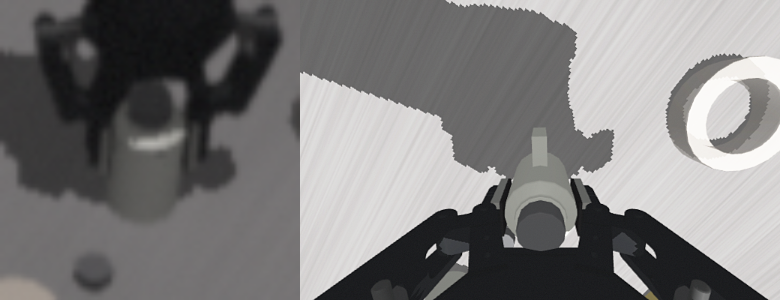

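Call:
step_arm --plan '[[[0, 0, -3], [0, 0, 0]], [[0, 0, -6], [0, 0, 0]], [[-1, 0, -8.5], [0, 0, 0]], [[-4, -0.5, -8.8], [0, 0, 2]], [[-8, -1.1, -8.8], [0, 0, 6]], [[-12, -1.7, -8.8], [0, 0, 10]], [[-16, -2.3, -8.8], [0, 0, 14]], [[-20, -2.8, -8.8], [0, 0, 18]]]'

```text
time_s: 6.7
tcp_pos: [503.2, 123.9, 83.9]
tcp_rot: [-1.883, -2.514, 0.001]
ft_force: [0.8, 1.5, -0.6]
width: 43.1
```

```bash
python3 g.py 624.7,-118.9,85,1.5
```

```text
t 6.7 tcp [503.2 123.9  83.9] psi 16.3 w 43.1 F [ 0.8  1.5 -0.6] q [-0.59  0.37  0.34  2.04 -0.17  0.76  0.13]
624.7,-118.9,85,1.5 ([-26.72, 4.83, -0.12], [-0.0, -0.0, 14.8])
```

Call:
step_arm --plan '[[[-4, 0.7, 0], [0, 0, 3]], [[-8, 1.5, 0], [0, 0, 6]], [[-12, 2.2, 0], [0, 0, 9]], [[-16, 2.9, 0], [0, 0, 12]], [[-20, 3.6, 0], [0, 0, 14.8]], [[-24, 4.3, 0], [0, 0, 14.8]], [[-26.7, 4.8, 0], [0, 0, 14.8]], [[-26.7, 4.8, 0], [0, 0, 14.8]]]'

```text
time_s: 7.37
tcp_pos: [626.4, -125.4, 84.0]
tcp_rot: [2.195, 2.24, -0.004]
ft_force: [0.6, -1.0, -1.0]
width: 43.2
```

Call:
step_arm --plan '[[[0, 0, 0], [0, 0, 0]], [[0, 0, 0], [0, 0, 0]], [[0, 0, 0], [0, 0, 0]], [[0, 0, 0], [0, 0, 0]], [[0, 0, 0], [0, 0, 0]], [[0, 0, 0], [0, 0, 0]], [[0, 0, 0], [0, 0, 0]], [[0, 0, 0], [0, 0, 0]]]'

```text
time_s: 8.03
tcp_pos: [625.2, -116.3, 84.3]
tcp_rot: [2.188, 2.255, 0.0]
ft_force: [0.2, 0.7, -1.7]
width: 43.0
```

```bash
python3 g.py 624.7,-118.9,85,1.5 624.7,-118.9,20,1.5;  python3 - <<'E'
from rig import arm;import cv2, numpy as np
cv2.imwrite('pics/w7.png',arm.capture('wrist'))
E
```

```text
t 8.03 tcp [ 625.2 -116.3   84.3] psi 1.7 w 43.0 F [ 0.2  0.7 -1.7] q [-0.18  0.55  0.42  1.76 -0.28  0.89  0.39]
624.7,-118.9,85,1.5 ([-0.25, -0.06, -0.08], [0.0, -0.0, 0.2])
624.7,-118.9,20,1.5 ([-0.26, -0.06, 6.42], [0.0, -0.0, 0.2])
```

View pics/w7.png

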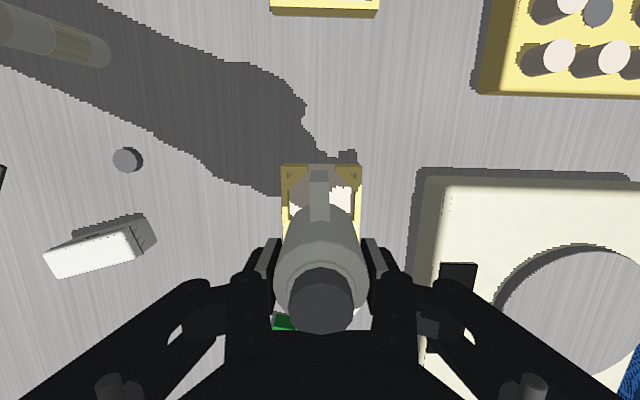

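Call:
step_arm --plan '[[[-0.2, -0.1, 2], [0, 0, 0]], [[-0.2, -0.1, 4], [0, 0, 0]], [[-0.2, -0.1, 5.5], [0, 0, 0]], [[-0.2, -0.1, 6.4], [0, 0, 0]], [[-0.2, -0.1, 6.4], [0, 0, 0]], [[-0.2, -0.1, 6.4], [0, 0, 0]], [[-0.2, -0.1, 6.4], [0, 0, 0]], [[-0.2, -0.1, 6.4], [0, 0, 0]]]'

```text
time_s: 8.75
tcp_pos: [625.2, -118.9, 21.3]
tcp_rot: [2.187, 2.253, 0.002]
ft_force: [-0.1, -0.2, -0.6]
width: 43.3
```

```bash
python3 g.py 624.7,-118.9,1,1.5;  python3 - <<'E'
from rig import arm;import cv2, numpy as np
cv2.imwrite('pics/w8.png',cv2.resize(arm.capture('wrist')[130:330,220:420],None,fx=3,fy=3))
E
```

```text
t 8.75 tcp [ 625.2 -118.9   21.3] psi 1.7 w 43.3 F [-0.1 -0.2 -0.6] q [-0.15  0.63  0.38  1.8  -0.32  0.77  0.43]
624.7,-118.9,1,1.5 ([0.0, -0.06, 2.03], [0.1, 0.0, 0.2])
```

View pics/w8.png

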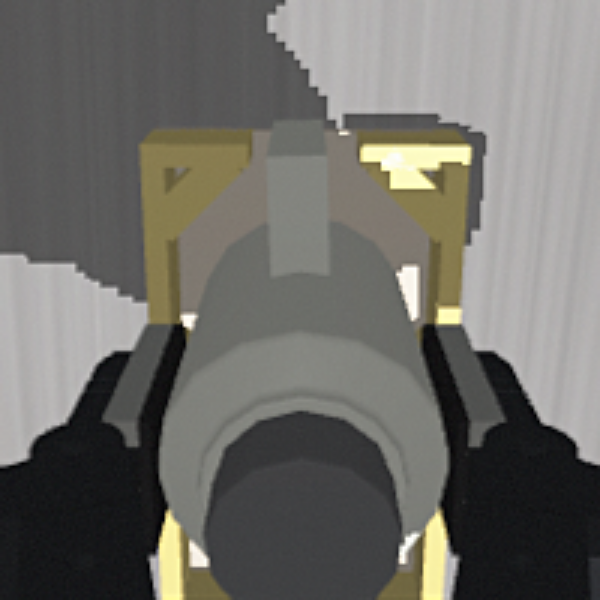

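Call:
step_arm --plan '[[[0, 0, 0.6], [0, 0, 0]], [[0, 0, 1.2], [0, 0, 0]], [[0, 0, 1.6], [0, 0, 0]], [[0, 0, 1.9], [0, 0, 0]], [[0, 0, 2.0], [0, 0, 0]], [[0, 0, 2.0], [0, 0, 0]], [[0, 0, 2.0], [0, 0, 0]], [[0, 0, 2.0], [0, 0, 0]]]'

```text
time_s: 9.47
tcp_pos: [623.8, -118.4, 0.6]
tcp_rot: [-2.187, -2.253, 0.0]
ft_force: [-2.4, 1.4, 5.5]
width: 43.0
```

```bash
python3 g.py 624.7,-118.9,1,1.5
```

```text
t 9.47 tcp [ 6.238e+02 -1.184e+02  6.000e-01] psi 1.7 w 43.0 F [-2.4  1.4  5.5] q [-0.14  0.65  0.37  1.81 -0.33  0.74  0.44]
624.7,-118.9,1,1.5 ([-0.05, 0.09, -0.04], [-0.1, -0.1, 0.2])
```

Call:
step_arm --plan '[[[0, 0, 0], [0, 0, 0]], [[0, 0, 0], [0, 0, 0]], [[0, 0, 0], [0, 0, 0]], [[0, 0, 0], [0, 0, 0]], [[0, 0, -2.5], [0, 0, 0]], [[0, 0, -6], [0, 0, 0]], [[0, 0, -10], [0, 0, 0]], [[0, 0, -12], [0, 0, 0]]]' --jaw 1

```text
time_s: 10.13
tcp_pos: [626.3, -119.6, 124.4]
tcp_rot: [2.185, 2.25, 0.005]
ft_force: [1.1, -0.6, 0.9]
width: 85.3
```

```bash
python3 g.py 433.6,2.4,115,0;  python3 - <<'E'
from rig import arm;import cv2, numpy as np
cv2.imwrite('pics/w9.png',arm.capture('wrist'))
E
```

```text
t 10.13 tcp [ 626.3 -119.6  124.4] psi 1.7 w 85.3 F [ 1.1 -0.6  0.9] q [-0.19  0.5   0.44  1.73 -0.25  0.96  0.38]
433.6,2.4,115,0 ([12.76, -18.91, 0.82], [0.3, 0.1, 1.7])
```

View pics/w9.png

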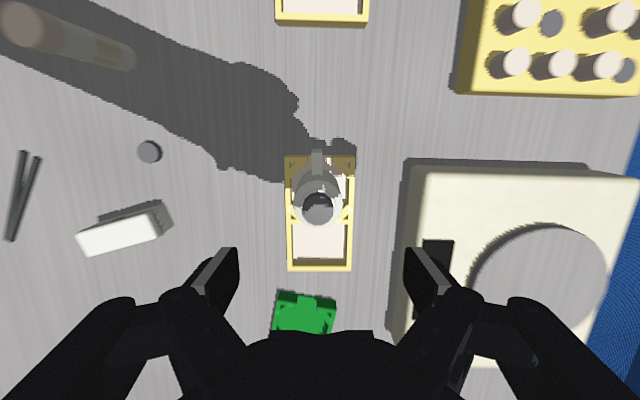

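Call:
step_arm --plan '[[[2.2, -3.3, 0], [0, 0, 0]], [[4.4, -6.6, 0], [0, 0, 0]], [[6.6, -9.9, 0], [0, 0, 1]], [[8.8, -13.2, 0.3], [0, 0, 1.7]], [[11, -16.5, 0.6], [0, 0, 1.7]], [[12.8, -18.9, 0.8], [0.3, 0, 1.7]], [[12.8, -18.9, 0.8], [0.3, 0, 1.7]], [[12.8, -18.9, 0.8], [0.3, 0, 1.7]]]'

```text
time_s: 10.85
tcp_pos: [430.5, 4.7, 112.0]
tcp_rot: [-2.215, -2.221, 0.005]
ft_force: [0.3, 0.2, 0.6]
width: 85.6
```

```bash
python3 g.py 433.6,2.4,115,0 433.6,2.4,18,0;  python3 - <<'E'
from rig import arm;import cv2, numpy as np
cv2.imwrite('pics/w10.png',arm.capture('wrist'))
from h import *
p=arm.camera_params('wrist');im=cv2.imread('pics/w10.png')
b,_=blobs(im,(0,0,190),(180,60,255),(270,130,370,260),100)
for c in b[:3]: print(cv2.boundingRect(c),circ(p,c,95))
E
```

```text
t 10.85 tcp [430.5   4.7 112. ] psi 0.1 w 85.6 F [0.3 0.2 0.6] q [-0.5   0.19  0.45  2.2  -0.12  0.78  0.03]
433.6,2.4,115,0 ([-0.23, 0.31, -0.3], [-0.3, -0.0, 0.1])
433.6,2.4,18,0 ([-0.23, 0.36, 9.4], [-0.3, -0.0, 0.1])
(311, 219, 35, 22) ((437.699462890625, -3.814168691635132), (15.985453605651855, 24.338396072387695), 94.45909118652344)
```

View pics/w10.png

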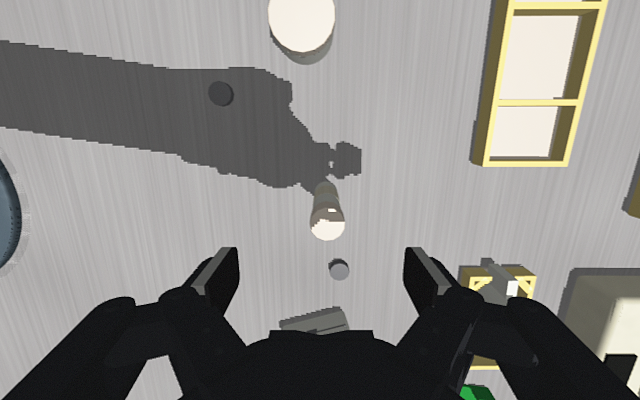

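```bash
python3 - <<'E'
from rig import arm
from h import *
p=arm.camera_params('wrist');show(arm.state());print(ray(p,[[327.5,223.5],[327.5,240],[327.5,207]],95))
E
```

```text
t 10.9 tcp [432.    3.8 112.4] psi 0.1 w 85.4 F [ 0.8 -0.3  1. ] q [-0.5   0.2   0.45  2.2  -0.12  0.78  0.03]
[[437.29669544   0.97407418]
 [437.38988363 -12.0881832 ]
 [437.20672725  13.58498198]]
```

Call:
step_arm --plan '[[[-0.2, 0.3, 3], [0, 0, 0]], [[-0.2, 0.3, 6], [0, 0, 0]], [[-0.2, 0.3, 8], [0, 0, 0]], [[-0.2, 0.3, 9], [0, 0, 0]], [[-0.2, 0.3, 9.4], [0, 0, 0]], [[-0.2, 0.3, 9.4], [0, 0, 0]], [[-0.2, 0.3, 9.4], [0, 0, 0]], [[-0.2, 0.3, 9.4], [0, 0, 0]]]'

```text
time_s: 11.57
tcp_pos: [435.3, 1.5, 19.1]
tcp_rot: [-2.22, -2.219, 0.003]
ft_force: [-0.2, -0.5, -0.2]
width: 85.8
```

Call:
step_arm --plan '[[[0, 0, 0], [0, 0, 0]], [[0, 0, 0], [0, 0, 0]], [[0, 0, 0], [0, 0, 0]], [[0, 0, 0], [0, 0, 0]], [[0, 0, 0], [0, 0, 0]], [[0, 0, 0], [0, 0, 0]], [[0, 0, 0], [0, 0, 0]], [[0, 0, 0], [0, 0, 0]]]' --jaw 0 --squeeze 30

```text
time_s: 12.23
tcp_pos: [434.3, 1.7, 18.4]
tcp_rot: [-2.219, -2.219, 0.005]
ft_force: [-0.6, 0.4, 4.9]
width: 24.5
```

```bash
python3 g.py 433.6,2.4,140,0 626.2,-178.9,140,1.5;  python3 - <<'E'
from rig import arm;import cv2, numpy as np
a=arm.capture('wrist');c=arm.capture('scene')
cv2.imwrite('pics/t11.png',cv2.resize(np.hstack([cv2.resize(c[130:210,245:325],(400,400)),a]),None,fx=.75,fy=.75))
E
```

```text
t 12.23 tcp [434.3   1.7  18.4] psi -0.0 w 24.5 F [-0.6  0.4  4.9] q [-0.41  0.38  0.38  2.26 -0.27  0.54  0.17]
433.6,2.4,140,0 ([0.07, -0.13, -12.16], [-0.3, -0.0, -0.0])
626.2,-178.9,140,1.5 ([-18.06, 19.13, -12.26], [-0.3, -0.0, -1.5])
```

View pics/t11.png

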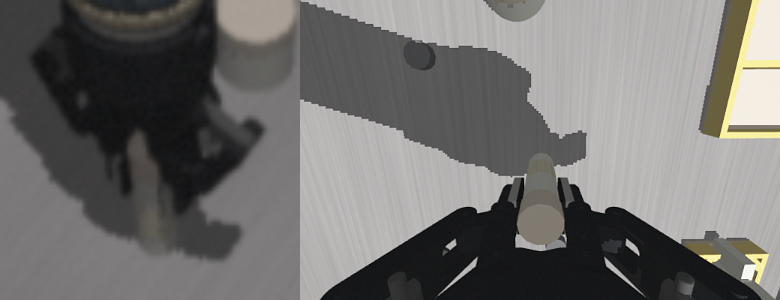

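Call:
step_arm --plan '[[[0, 0, -4], [0, 0, 0]], [[0, 0, -8], [0, 0, 0]], [[-1, 1, -10], [0, 0, 0]], [[-4, 4.2, -10], [0, 0, 0]], [[-7, 7.4, -10], [0, 0, 0]], [[-10, 10.6, -10], [0, 0, 0]], [[-12.5, 13.2, -10], [0, 0, -1]], [[-15, 15.9, -10], [0, 0, -1.5]]]'

```text
time_s: 13.0
tcp_pos: [594.7, -150.2, 116.7]
tcp_rot: [-2.189, -2.248, 0.007]
ft_force: [0.1, 0.6, -0.1]
width: 24.2
```

```bash
python3 g.py 626.2,-178.9,118,1.5
```

```text
t 13.0 tcp [ 594.7 -150.2  116.7] psi 1.5 w 24.2 F [ 0.1  0.6 -0.1] q [-0.18  0.49  0.48  1.79 -0.27  0.94  0.45]
626.2,-178.9,118,1.5 ([-2.95, 3.07, -0.14], [-0.3, 0.0, 0.0])
```

Call:
step_arm --plan '[[[-1.5, 1.5, 0], [0, 0, 0]], [[-3, 3.1, 0], [-0.2, 0, 0]], [[-3, 3.1, 0], [-0.2, 0, 0]], [[-3, 3.1, 0], [-0.2, 0, 0]], [[-3, 3.1, 1.5], [-0.2, 0, 0]], [[-3, 3.1, 4], [-0.2, 0, 0]], [[-3, 3.1, 6], [-0.2, 0, 0]], [[-3, 3.1, 6], [-0.2, 0, 0]]]'

```text
time_s: 13.67
tcp_pos: [620.9, -174.7, 52.8]
tcp_rot: [-2.184, -2.245, 0.008]
ft_force: [-0.5, 0.6, -1.0]
width: 24.9
```

```bash
python3 g.py 626.2,-178.9,23,1.5;  python3 - <<'E'
from rig import arm;import cv2, numpy as np
cv2.imwrite('pics/w12.png',arm.capture('wrist'))
E
```

```text
t 13.67 tcp [ 620.9 -174.7   52.8] psi 1.6 w 24.9 F [-0.5  0.6 -1. ] q [-0.1   0.61  0.44  1.75 -0.33  0.86  0.52]
626.2,-178.9,23,1.5 ([-0.45, 0.55, 2.97], [-0.6, -0.2, 0.1])
```

View pics/w12.png

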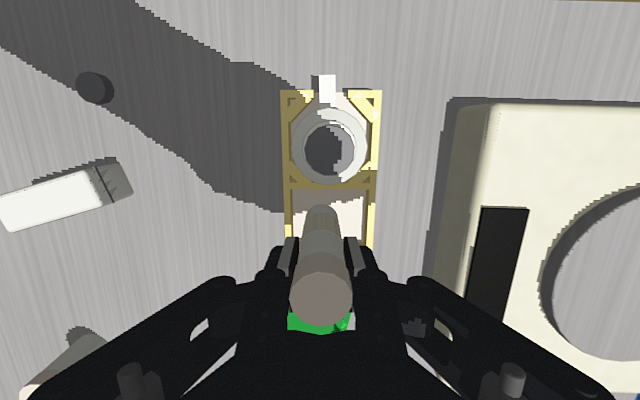

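Call:
step_arm --plan '[[[-0.3, 0.4, 0.5], [-0.4, 0, 0]], [[-0.3, 0.4, 1], [-0.4, 0, 0]], [[-0.3, 0.4, 1.6], [-0.4, 0, 0]], [[-0.3, 0.4, 2.2], [-0.4, 0, 0]], [[-0.3, 0.4, 2.7], [-0.4, 0, 0]], [[-0.3, 0.4, 2.9], [-0.4, 0, 0]], [[-0.3, 0.4, 2.9], [-0.4, 0, 0]], [[-0.3, 0.4, 2.9], [-0.4, 0, 0]]]'

```text
time_s: 14.38
tcp_pos: [629.0, -180.4, 28.0]
tcp_rot: [2.19, 2.248, 0.006]
ft_force: [0.7, -0.2, 1.2]
width: 24.6
```

```bash
python3 g.py 626.2,-178.9,22.5,1.5
```

```text
t 14.38 tcp [ 629.  -180.4   28. ] psi 1.5 w 24.6 F [ 0.7 -0.2  1.2] q [-0.08  0.65  0.43  1.75 -0.35  0.81  0.54]
626.2,-178.9,22.5,1.5 ([0.16, -0.28, 0.55], [0.3, -0.0, 0.0])
```

Call:
step_arm --plan '[[[0.1, -0.1, 0.1], [0.2, 0, 0]], [[0.1, -0.1, 0.3], [0.2, 0, 0]], [[0.1, -0.1, 0.4], [0.2, 0, 0]], [[0.1, -0.1, 0.5], [0.2, 0, 0]], [[0.1, -0.1, 0.55], [0.2, 0, 0]], [[0.1, -0.1, 0.55], [0.2, 0, 0]], [[0.1, -0.1, 0.55], [0.2, 0, 0]], [[0.1, -0.1, 0.55], [0.2, 0, 0]]]'

```text
time_s: 15.05
tcp_pos: [628.1, -179.5, 22.6]
tcp_rot: [2.191, 2.249, 0.002]
ft_force: [0.2, -0.1, 0.3]
width: 24.8
```

```bash
python3 g.py 626.2,-178.9,22.5,1.5
```

```text
t 15.05 tcp [ 628.1 -179.5   22.6] psi 1.5 w 24.8 F [ 0.2 -0.1  0.3] q [-0.08  0.65  0.42  1.76 -0.36  0.8   0.54]
626.2,-178.9,22.5,1.5 ([0.06, -0.18, 0.01], [0.1, -0.0, -0.0])
```

Call:
step_arm --plan '[[[0, -0.1, 0.1], [0, 0, 0]], [[0, -0.1, 0.15], [0, 0, 0]], [[0, -0.1, 0.15], [0, 0, 0]], [[0, -0.1, 0.15], [0, 0, 0]], [[0, -0.1, 0.15], [0, 0, 0]], [[0, -0.1, 0.15], [0, 0, 0]], [[0, -0.1, 0.15], [0, 0, 0]], [[0, -0.1, 0.15], [0, 0, 0]]]'

```text
time_s: 15.72
tcp_pos: [628.2, -179.8, 22.5]
tcp_rot: [2.19, 2.248, 0.005]
ft_force: [-1.2, 0.5, 6.7]
width: 24.4
```

```bash
python3 g.py 626.2,-178.9,22.5,1.5
```

```text
t 15.72 tcp [ 628.2 -179.8   22.5] psi 1.5 w 24.4 F [-1.2  0.5  6.7] q [-0.08  0.65  0.42  1.76 -0.36  0.8   0.54]
626.2,-178.9,22.5,1.5 ([0.1, -0.2, -0.0], [0.3, 0.0, -0.0])
```

Contact. Release and rise; then the case.

Call:
step_arm --plan '[[[0, 0, 0], [0, 0, 0]], [[0, 0, 0], [0, 0, 0]], [[0, 0, 0], [0, 0, 0]], [[0, 0, 0], [0, 0, 0]], [[0, 0, -2.5], [0, 0, 0]], [[0, 0, -6], [0, 0, 0]], [[0, 0, -9], [0, 0, 0]], [[0, 0, -10], [0, 0, 0]]]' --jaw 1

```text
time_s: 16.38
tcp_pos: [629.3, -180.8, 125.7]
tcp_rot: [2.187, 2.245, 0.008]
ft_force: [0.3, -0.4, 0.7]
width: 85.3
```

```bash
python3 g.py 423,-166.3,100,-72.4;  python3 - <<'E'
from rig import arm;import cv2, numpy as np
cv2.imwrite('pics/w13.png',arm.capture('wrist'))
E
```

```text
t 16.38 tcp [ 629.3 -180.8  125.7] psi 1.5 w 85.3 F [ 0.3 -0.4  0.7] q [-0.12  0.53  0.48  1.69 -0.29  0.98  0.49]
423,-166.3,100,-72.4 ([1.98, -20.61, 2.39], [0.5, -0.2, 73.9])
```

View pics/w13.png

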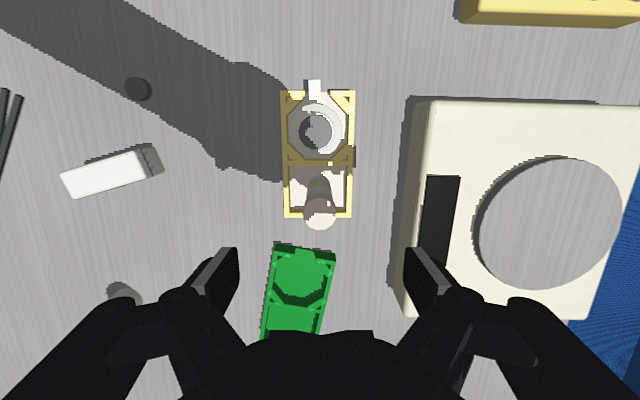

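Call:
step_arm --plan '[[[0.2, -2.6, 0], [0, 0, 7]], [[0.5, -5.5, 0], [0, 0, 14]], [[0.8, -8.5, 0], [0, 0, 21]], [[1.1, -11.5, 0.3], [0, 0, 28]], [[1.4, -14.5, 0.8], [0, 0, 35]], [[1.7, -17.5, 1.5], [0, 0, 42]], [[2, -20.6, 2], [0.3, 0, 49]], [[2, -20.6, 2.4], [0.5, 0, 56]]]'

```text
time_s: 17.1
tcp_pos: [412.0, -163.3, 94.4]
tcp_rot: [-2.984, -0.939, 0.017]
ft_force: [0.7, -0.2, -0.1]
width: 85.6
```

```bash
python3 g.py 423,-166.3,100,-72.4
```

```text
t 17.1 tcp [ 412.  -163.3   94.4] psi -55.1 w 85.6 F [ 0.7 -0.2 -0.1] q [-0.37  0.3   0.79  2.19 -0.31  0.77 -0.33]
423,-166.3,100,-72.4 ([0.73, 0.86, -0.58], [-0.8, 0.5, 17.3])
```

Call:
step_arm --plan '[[[0, 0, 0], [0, 0, 6]], [[0, 0, 0], [0, 0, 12]], [[0, 0, 0], [0, 0, 17.3]], [[0, 0, 0], [0, 0, 17.3]], [[0, 0, 0], [0, 0, 17.3]], [[0, 0, 0], [0, 0, 17.3]], [[0, 0, 0], [0, 0, 17.3]], [[0, 0, 0], [0, 0, 17.3]]]'

```text
time_s: 17.77
tcp_pos: [420.4, -164.9, 96.6]
tcp_rot: [-3.097, -0.497, 0.008]
ft_force: [-0.1, 0.6, 0.7]
width: 85.3
```

```bash
python3 g.py 423,-166.3,100,-72.4 423,-166.3,-14,-72.4;  python3 - <<'E'
from rig import arm;import cv2, numpy as np
p=arm.camera_params('wrist')
im=arm.capture('wrist');cv2.imwrite('pics/w14.png',im)
from h import *
b,_=blobs(im,(0,0,225),(180,40,255),(260,100,385,330),200)
for c in b[:2]: print(cv2.boundingRect(c),rect(p,c,38))
E
```

```text
t 17.77 tcp [ 420.4 -164.9   96.6] psi -71.8 w 85.3 F [-0.1  0.6  0.7] q [-0.43  0.33  0.86  2.18 -0.36  0.78 -0.58]
423,-166.3,100,-72.4 ([0.2, 0.21, -0.34], [-0.3, 0.3, 0.6])
423,-166.3,-14,-72.4 ([0.25, 0.28, 11.06], [-0.3, 0.3, 0.6])
(308, 158, 31, 52) ((439.055908203125, -162.00173950195312), (44.456539154052734, 25.605741500854492), 17.473865509033203)
```

View pics/w14.png

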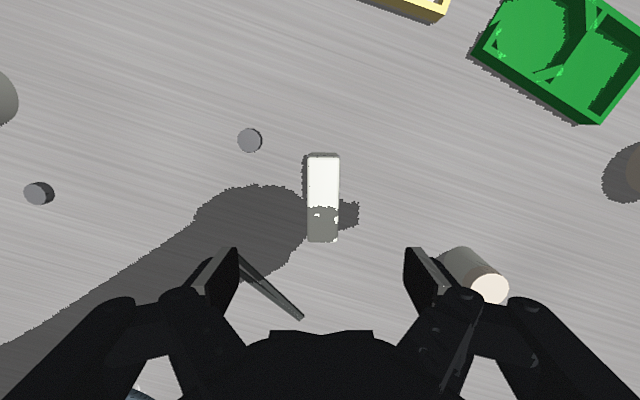

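Call:
step_arm --plan '[[[0.1, 0.1, 3], [0, 0, 0.5]], [[0.2, 0.2, 6], [0, 0, 0.5]], [[0.2, 0.2, 8.5], [0, 0, 0.5]], [[0.2, 0.2, 10], [0, 0, 0.5]], [[0.2, 0.2, 10.8], [-0.2, 0.2, 0.5]], [[0.2, 0.2, 10.8], [-0.2, 0.2, 0.5]], [[0.2, 0.2, 10.8], [-0.2, 0.2, 0.5]], [[0.2, 0.2, 10.8], [-0.2, 0.2, 0.5]]]'

```text
time_s: 18.48
tcp_pos: [423.2, -166.1, -10.4]
tcp_rot: [-3.103, -0.483, -0.001]
ft_force: [0.0, 1.1, -0.2]
width: 85.4
```

```bash
python3 g.py 423,-166.3,-12,-72.4;  python3 - <<'E'
from rig import arm;import cv2, numpy as np
a=arm.capture('wrist');c=arm.capture('scene')
cv2.imwrite('pics/t15.png',cv2.resize(np.hstack([cv2.resize(c[200:280,195:275],(400,400)),a]),None,fx=.75,fy=.75))
E
```

```text
t 18.48 tcp [ 423.2 -166.1  -10.4] psi -72.3 w 85.4 F [ 0.   1.1 -0.2] q [-0.23  0.52  0.65  2.25 -0.62  0.55 -0.37]
423,-166.3,-12,-72.4 ([-0.02, 0.01, 0.16], [-0.1, -0.1, 0.1])
```

View pics/t15.png

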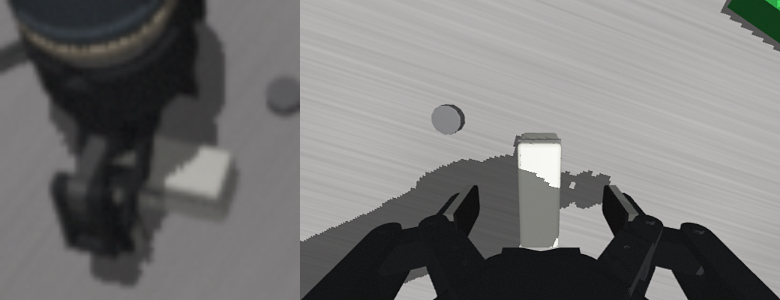

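Call:
step_arm --plan '[[[0, 0, 0], [0, 0, 0]], [[0, 0, 0], [0, 0, 0]], [[0, 0, 0], [0, 0, 0]], [[0, 0, 0], [0, 0, 0]], [[0, 0, 0], [0, 0, 0]], [[0, 0, 0], [0, 0, 0]], [[0, 0, 0], [0, 0, 0]], [[0, 0, 0], [0, 0, 0]]]' --jaw 0 --squeeze 40

```text
time_s: 19.25
tcp_pos: [422.5, -165.7, -11.1]
tcp_rot: [-3.102, -0.483, 0.001]
ft_force: [-0.6, 0.5, 5.1]
width: 27.0
```

```bash
python3 g.py 423,-166.3,90,-72.4 621.2,218.8,90,0.3
```

```text
t 19.25 tcp [ 422.5 -165.7  -11.1] psi -72.3 w 27.0 F [-0.6  0.5  5.1] q [-0.23  0.52  0.65  2.25 -0.62  0.55 -0.37]
423,-166.3,90,-72.4 ([0.02, 0.05, -10.11], [-0.1, 0.0, 0.1])
621.2,218.8,90,0.3 ([30.61, -30.61, -10.05], [-0.1, -0.1, -72.6])
```

Call:
step_arm --plan '[[[0, 0, -3.5], [0, 0, 0]], [[0, 0, -7], [0, 0, 0]], [[1.5, -1.5, -10], [0, 0, -7]], [[4, -4, -10], [0, 0, -14]], [[6.5, -6.5, -10], [0, 0, -21]], [[9, -9, -10], [0, 0, -28]], [[11.5, -11.5, -10], [0, 0, -35]], [[14, -14, -10], [0, 0, -42]]]'

```text
time_s: 19.92
tcp_pos: [513.5, 11.8, 88.8]
tcp_rot: [-2.718, -1.571, 0.001]
ft_force: [0.8, -0.1, -0.9]
width: 27.4
```

```bash
python3 g.py 621.2,218.8,90,0.3
```

```text
t 19.92 tcp [513.5  11.8  88.8] psi -29.9 w 27.4 F [ 0.8 -0.1 -0.9] q [-0.59  0.39  0.61  2.05 -0.32  0.79 -0.31]
621.2,218.8,90,0.3 ([23.31, -1.01, -0.1], [-0.1, -0.1, -30.2])
```

Call:
step_arm --plan '[[[3.5, -0.1, 0], [0, 0, -6]], [[7, -0.3, 0], [0, 0, -12]], [[10.5, -0.4, 0], [0, 0, -18]], [[14, -0.6, 0], [0, 0, -24]], [[17.5, -0.7, 0], [0, 0, -30.2]], [[21, -0.9, 0], [0, 0, -30.2]], [[23.3, -1, 0], [0, 0, -30.2]], [[23.3, -1, 0], [0, 0, -30.2]]]'

```text
time_s: 20.58
tcp_pos: [623.2, 223.4, 88.0]
tcp_rot: [-2.212, -2.226, -0.005]
ft_force: [0.6, 1.5, 0.4]
width: 27.2
```

Call:
step_arm --plan '[[[0, 0, 0], [0, 0, 0]], [[0, 0, 0], [0, 0, 0]], [[0, 0, 0], [0, 0, 0]], [[0, 0, 0], [0, 0, 0]], [[0, 0, 0], [0, 0, 0]], [[0, 0, 2], [0, 0, 0]], [[0, 0, 4], [0, 0, 0]], [[0, 0, 5], [0, 0, 0]]]'

```text
time_s: 21.25
tcp_pos: [620.8, 215.5, 37.3]
tcp_rot: [-2.222, -2.216, 0.004]
ft_force: [-0.4, -0.2, -0.3]
width: 27.3
```

```bash
python3 g.py 621.2,218.8,-6.5,0.3;  python3 - <<'E'
from rig import arm;import cv2, numpy as np
cv2.imwrite('pics/w16.png',arm.capture('wrist'))
E
```

```text
t 21.25 tcp [620.8 215.5  37.3] psi -0.1 w 27.3 F [-0.4 -0.2 -0.3] q [-0.68  0.64  0.4   1.73 -0.32  0.84 -0.13]
621.2,218.8,-6.5,0.3 ([0.32, 0.06, 4.38], [-0.2, -0.0, -0.4])
```

View pics/w16.png

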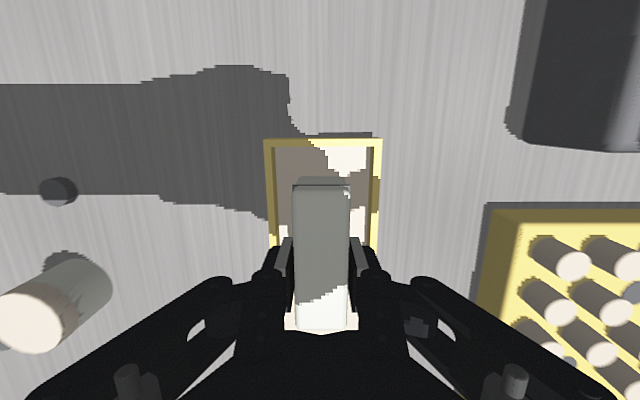

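Call:
step_arm --plan '[[[0.2, 0.1, 0.8], [0, 0, -0.3]], [[0.2, 0.1, 1.8], [0, 0, -0.3]], [[0.2, 0.1, 2.8], [0, 0, -0.3]], [[0.2, 0.1, 3.5], [-0.1, 0, -0.3]], [[0.2, 0.1, 4], [-0.1, 0, -0.3]], [[0.2, 0.1, 4.3], [-0.1, 0, -0.3]], [[0.2, 0.1, 4.4], [-0.1, 0, -0.3]], [[0.2, 0.1, 4.4], [-0.1, 0, -0.3]]]'

```text
time_s: 21.97
tcp_pos: [623.2, 218.3, -5.0]
tcp_rot: [-2.217, -2.225, -0.002]
ft_force: [-0.6, 0.2, 0.3]
width: 26.9
```

```bash
python3 g.py 621.2,218.8,-7.5,0.3
```

```text
t 21.97 tcp [623.2 218.3  -5. ] psi 0.2 w 26.9 F [-0.6  0.2  0.3] q [-0.66  0.69  0.38  1.75 -0.35  0.76 -0.11]
621.2,218.8,-7.5,0.3 ([0.05, -0.2, 0.25], [0.0, -0.1, -0.1])
```

Call:
step_arm --plan '[[[0, -0.1, 0.1], [0, 0, 0]], [[0, -0.1, 0.2], [0, 0, 0]], [[0, -0.1, 0.25], [0, 0, 0]], [[0, -0.1, 0.25], [0, 0, 0]], [[0, -0.1, 0.25], [0, 0, 0]], [[0, -0.1, 0.25], [0, 0, 0]], [[0, -0.1, 0.25], [0, 0, 0]], [[0, -0.1, 0.25], [0, 0, 0]]]'

```text
time_s: 22.63
tcp_pos: [622.3, 218.6, -7.0]
tcp_rot: [-2.217, -2.225, -0.003]
ft_force: [-1.4, 0.5, 4.9]
width: 27.4
```

```bash
python3 g.py 621.2,218.8,-7.5,0.3
```

```text
t 22.63 tcp [622.3 218.6  -7. ] psi 0.2 w 27.4 F [-1.4  0.5  4.9] q [-0.66  0.7   0.38  1.75 -0.35  0.76 -0.1 ]
621.2,218.8,-7.5,0.3 ([0.02, -0.11, 0.05], [0.0, -0.1, -0.1])
```

Call:
step_arm --plan '[[[0, 0, 0], [0, 0, 0]], [[0, 0, 0], [0, 0, 0]], [[0, 0, 0], [0, 0, 0]], [[0, 0, -0.5], [0, 0, 0]], [[0, 0, -2.5], [0, 0, 0]], [[0, 0, -5], [0, 0, 0]], [[0, 0, -8], [0, 0, 0]], [[0, 0, -10], [0, 0, 0]]]' --jaw 0.5

```text
time_s: 23.3
tcp_pos: [623.1, 218.2, 95.3]
tcp_rot: [2.218, 2.225, 0.006]
ft_force: [1.1, 0.1, -0.4]
width: 42.8
```

```bash
python3 g.py 413.9,149.8,90,0;  python3 - <<'E'
from rig import arm;import cv2, numpy as np
cv2.imwrite('pics/w17.png',arm.capture('wrist'))
E
```

```text
t 23.3 tcp [623.1 218.2  95.3] psi 0.2 w 42.8 F [ 1.1  0.1 -0.4] q [-0.7   0.57  0.43  1.7  -0.29  0.93 -0.15]
413.9,149.8,90,0 ([-6.78, -20.94, 0.45], [0.2, -0.1, 0.2])
```

View pics/w17.png

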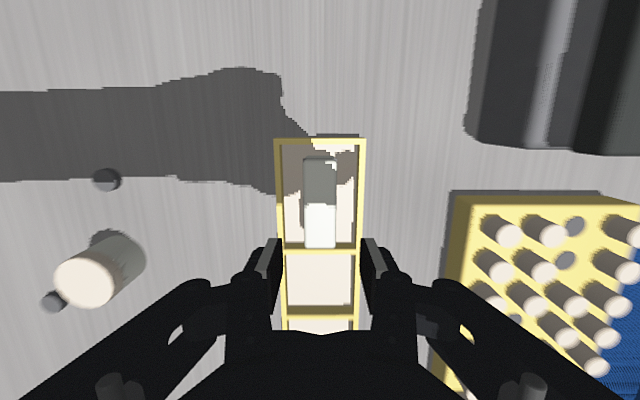

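Call:
step_arm --plan '[[[-1, -3, 0], [0, 0, 0]], [[-2, -6, 0], [0, 0, 0]], [[-3, -9.5, 0], [0, 0, 0]], [[-4, -13, 0], [0, 0, 0]], [[-5.2, -16.5, 0.2], [0, 0, 0]], [[-6.3, -19.5, 0.4], [0, 0, 0.2]], [[-6.8, -20.9, 0.4], [0.2, 0, 0.2]], [[-6.8, -20.9, 0.4], [0.2, 0, 0.2]]]' --jaw 1

```text
time_s: 24.02
tcp_pos: [409.3, 148.0, 88.1]
tcp_rot: [-2.217, -2.217, 0.006]
ft_force: [-0.2, 0.0, -1.0]
width: 85.4
```

Call:
step_arm --plan '[[[0, 0, 0], [0, 0, 0]], [[0, 0, 0], [0, 0, 0]], [[0, 0, 0], [0, 0, 0]], [[0, 0, 0], [0, 0, 0]], [[0, 0, 0], [0, 0, 0]], [[0, 0, 0], [0, 0, 0]], [[0, 0, 0], [0, 0, 0]], [[0, 0, 0], [0, 0, 0]]]'

```text
time_s: 24.68
tcp_pos: [413.4, 149.5, 88.3]
tcp_rot: [-2.219, -2.219, 0.002]
ft_force: [0.6, -1.0, -0.6]
width: 85.5
```

```bash
python3 g.py 413.9,149.8,90,0 413.9,149.8,0,0;  python3 - <<'E'
from rig import arm;import cv2, numpy as np
p=arm.camera_params('wrist')
im=arm.capture('wrist');cv2.imwrite('pics/w18.png',im)
from h import *
b,_=blobs(im,(0,0,225),(180,60,255),(240,130,400,320),200)
for c in b[:2]: print(cv2.boundingRect(c),circ(p,c,50))
E
```

```text
t 24.68 tcp [413.4 149.5  88.3] psi -0.0 w 85.5 F [ 0.6 -1.  -0.6] q [-0.85  0.25  0.48  2.21 -0.18  0.72 -0.25]
413.9,149.8,90,0 ([0.03, 0.05, -0.17], [-0.2, -0.1, -0.0])
413.9,149.8,0,0 ([0.02, 0.08, 8.83], [-0.2, -0.1, -0.0])
(295, 205, 59, 35) ((417.7567138671875, 139.41526794433594), (26.438077926635742, 47.681724548339844), 104.69849395751953)
```

View pics/w18.png

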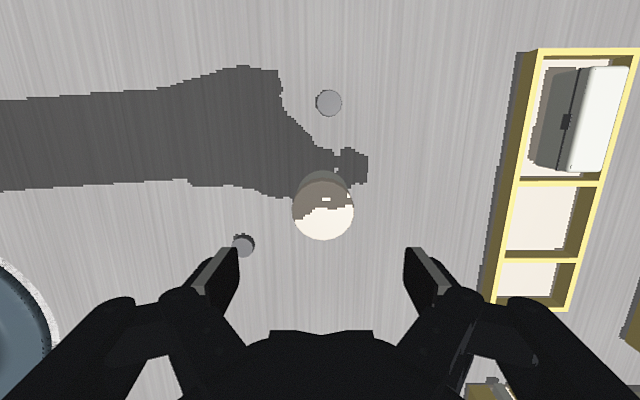

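Call:
step_arm --plan '[[[0, 0.1, 3], [0, 0, 0]], [[0, 0.1, 5.5], [0, 0, 0]], [[0, 0.1, 7.5], [0, 0, 0]], [[0, 0.1, 8.5], [0, 0, 0]], [[0, 0.1, 8.8], [0, 0, 0]], [[0, 0.1, 8.8], [0, 0, 0]], [[0, 0.1, 8.8], [0, 0, 0]], [[0, 0.1, 8.8], [0, 0, 0]]]'

```text
time_s: 25.4
tcp_pos: [415.0, 150.0, 1.4]
tcp_rot: [-2.219, -2.219, -0.002]
ft_force: [-0.2, 0.2, -0.0]
width: 85.3
```

Call:
step_arm --plan '[[[0, 0, 0], [0, 0, 0]], [[0, 0, 0], [0, 0, 0]], [[0, 0, 0], [0, 0, 0]], [[0, 0, 0], [0, 0, 0]], [[0, 0, 0], [0, 0, 0]], [[0, 0, 0], [0, 0, 0]], [[0, 0, 0], [0, 0, 0]], [[0, 0, 0], [0, 0, 0]]]' --jaw 0 --squeeze 40

```text
time_s: 26.07
tcp_pos: [414.4, 149.9, 1.2]
tcp_rot: [-2.219, -2.219, -0.0]
ft_force: [-2.5, 0.5, 7.7]
width: 49.5
```

```bash
python3 g.py 621.6,128.8,80,0.3;  python3 - <<'E'
from rig import arm;import cv2, numpy as np
p=arm.camera_params('wrist')
a=arm.capture('wrist');c=arm.capture('scene')
cv2.imwrite('pics/t19.png',cv2.resize(np.hstack([cv2.resize(c[100:180,270:350],(400,400)),a]),None,fx=.75,fy=.75))
E
```

```text
t 26.07 tcp [414.4 149.9   1.2] psi 0.0 w 49.5 F [-2.5  0.5  7.7] q [-0.75  0.42  0.38  2.26 -0.33  0.51 -0.11]
621.6,128.8,80,0.3 ([-2.1, 20.7, -7.94], [-0.1, -0.2, -0.3])
```

View pics/t19.png

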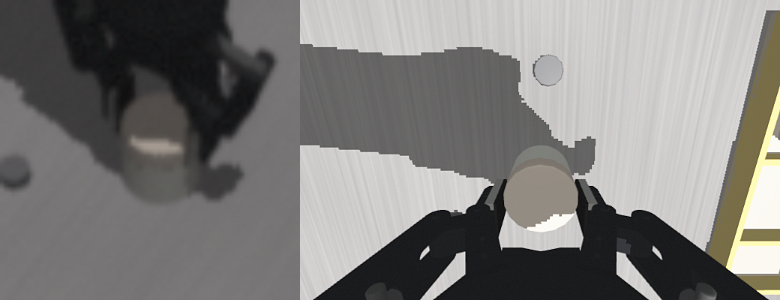

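Call:
step_arm --plan '[[[0, 0, -3.5], [0, 0, 0]], [[0, 0.5, -6.5], [0, 0, 0]], [[-0.4, 4, -7.9], [0, 0, 0]], [[-0.8, 8, -7.9], [0, 0, 0]], [[-1.2, 12, -7.9], [0, 0, 0]], [[-1.6, 16, -7.9], [0, 0, 0]], [[-1.9, 19, -7.9], [0, 0, -0.3]], [[-2.1, 20.7, -7.9], [0, 0, -0.3]]]'

```text
time_s: 26.83
tcp_pos: [625.0, 127.6, 78.9]
tcp_rot: [-2.216, -2.226, -0.001]
ft_force: [0.0, -0.4, -0.5]
width: 49.0
```

Call:
step_arm --plan '[[[0, 0, 0], [0, 0, 0]], [[0, 0, 0], [0, 0, 0]], [[0, 0, 0], [0, 0, 0]], [[0, 0, 0], [0, 0, 0]], [[0, 0, 0], [0, 0, 0]], [[0, 0, 1.5], [0, 0, 0]], [[0, 0, 3], [0, 0, 0]], [[0, 0, 4], [0, 0, 0]]]'

```text
time_s: 27.5
tcp_pos: [619.9, 129.1, 37.9]
tcp_rot: [-2.212, -2.225, 0.003]
ft_force: [0.2, 0.5, -0.5]
width: 48.9
```

```bash
python3 g.py 621.6,128.8,5.2,0.3;  python3 - <<'E'
from rig import arm;import cv2, numpy as np
cv2.imwrite('pics/w20.png',arm.capture('wrist'))
E
```

```text
t 27.5 tcp [619.9 129.1  37.9] psi 0.3 w 48.9 F [ 0.2  0.5 -0.5] q [-0.58  0.61  0.43  1.8  -0.34  0.81  0.03]
621.6,128.8,5.2,0.3 ([-0.04, 0.19, 3.27], [-0.3, -0.1, 0.0])
```

View pics/w20.png

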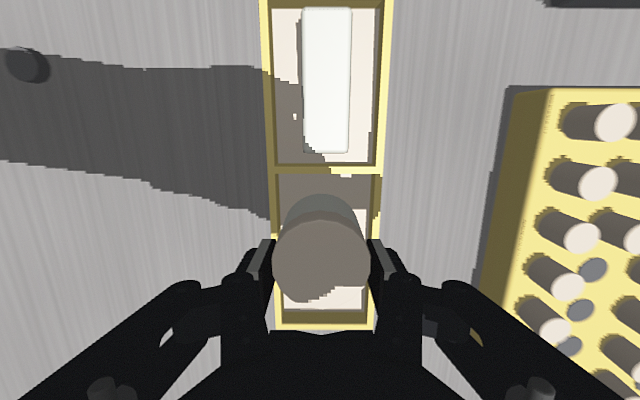

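Call:
step_arm --plan '[[[0, 0.1, 0.8], [0, 0, 0]], [[0, 0.1, 1.6], [0, 0, 0]], [[0, 0.1, 2.2], [-0.2, 0, 0]], [[0, 0.1, 2.7], [-0.2, 0, 0]], [[0, 0.1, 3.0], [-0.2, 0, 0]], [[0, 0.1, 3.2], [-0.2, 0, 0]], [[0, 0.1, 3.2], [-0.2, 0, 0]], [[0, 0.1, 3.2], [-0.2, 0, 0]]]'

```text
time_s: 28.22
tcp_pos: [622.3, 128.6, 6.9]
tcp_rot: [-2.215, -2.227, -0.003]
ft_force: [-0.1, -1.2, -0.7]
width: 49.3
```

```bash
python3 g.py 621.6,128.8,5,0.3
```

```text
t 28.22 tcp [622.3 128.6   6.9] psi 0.3 w 49.3 F [-0.1 -1.2 -0.7] q [-0.56  0.65  0.41  1.81 -0.36  0.75  0.05]
621.6,128.8,5,0.3 ([0.02, -0.07, 0.19], [0.0, -0.1, -0.0])
```

Call:
step_arm --plan '[[[0, 0, 0.1], [0, 0, 0]], [[0, 0, 0.2], [0, 0, 0]], [[0, 0, 0.25], [0, 0, 0]], [[0, 0, 0.25], [0, 0, 0]], [[0, 0, 0.25], [0, 0, 0]], [[0, 0, 0.25], [0, 0, 0]], [[0, 0, 0.25], [0, 0, 0]], [[0, 0, 0.25], [0, 0, 0]]]'

```text
time_s: 28.88
tcp_pos: [622.5, 128.7, 5.3]
tcp_rot: [-2.215, -2.227, -0.004]
ft_force: [-1.4, -0.6, 5.6]
width: 48.8
```

```bash
python3 g.py 621.6,128.8,5,0.3
```

```text
t 28.88 tcp [622.5 128.7   5.3] psi 0.3 w 48.8 F [-1.4 -0.6  5.6] q [-0.56  0.65  0.41  1.81 -0.36  0.75  0.05]
621.6,128.8,5,0.3 ([0.01, -0.09, 0.03], [0.1, -0.1, -0.0])
```

Contact at the expected height; release and rise.

Call:
step_arm --plan '[[[0, 0, 0], [0, 0, 0]], [[0, 0, 0], [0, 0, 0]], [[0, 0, 0], [0, 0, 0]], [[0, 0, -0.5], [0, 0, 0]], [[0, 0, -3], [0, 0, 0]], [[0, 0, -6], [0, 0, 0]], [[0, 0, -9], [0, 0, 0]], [[0, 0, -10], [0, 0, 0]]]' --jaw 0.9

```text
time_s: 29.55
tcp_pos: [624.8, 128.5, 109.0]
tcp_rot: [2.214, 2.225, 0.012]
ft_force: [0.8, 0.6, 0.3]
width: 76.8
```

```bash
python3 g.py 396.4,-328.7,100,0 396.4,-328.7,100,-39.7;  python3 - <<'E'
from rig import arm;import cv2, numpy as np
cv2.imwrite('pics/w21.png',arm.capture('wrist'))
E
```

```text
t 29.55 tcp [624.8 128.5 109. ] psi 0.3 w 76.8 F [0.8 0.6 0.3] q [-0.61  0.52  0.47  1.75 -0.29  0.93 -0.01]
396.4,-328.7,100,0 ([-45.62, -23.07, 0.57], [0.4, -0.2, 0.3])
396.4,-328.7,100,-39.7 ([-45.62, -23.07, 0.57], [0.3, -0.3, 40.0])
```

View pics/w21.png

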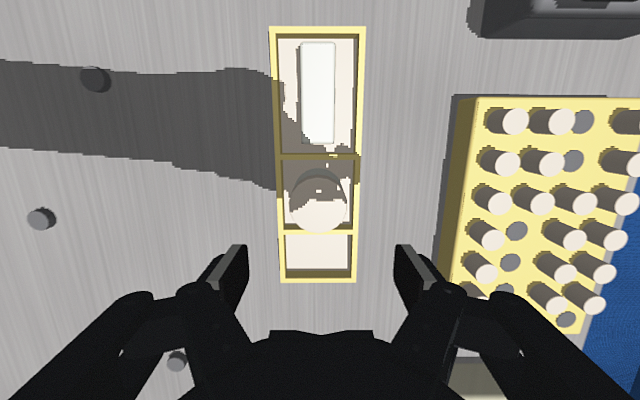

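Call:
step_arm --plan '[[[-3.6, -1.8, 0], [0, 0, 0]], [[-7.2, -3.6, 0], [0, 0, 0]], [[-10.8, -5.4, 0], [0, 0, 0]], [[-14.4, -7.2, 0], [0, 0, 0]], [[-18, -9, 0], [0, 0, 0]], [[-21.6, -10.9, 0], [0, 0, 0]], [[-25.2, -12.7, 0.2], [0, 0, 0]], [[-28.8, -14.5, 0.4], [0, 0, 0.3]]]' --jaw 1

```text
time_s: 30.27
tcp_pos: [476.8, -161.4, 99.0]
tcp_rot: [-2.22, -2.22, -0.002]
ft_force: [1.2, -0.5, -0.1]
width: 85.3
```

```bash
python3 g.py 396.4,-328.7,100,0
```

```text
t 30.27 tcp [ 476.8 -161.4   99. ] psi 0.0 w 85.3 F [ 1.2 -0.5 -0.1] q [-0.2   0.35  0.55  2.06 -0.25  0.8   0.5 ]
396.4,-328.7,100,0 ([-16.73, -8.04, -0.13], [-0.0, -0.1, 0.0])
```

Call:
step_arm --plan '[[[-3.5, -1.7, 0], [0, 0, 0]], [[-7, -3.4, 0], [0, 0, 0]], [[-10.5, -5, 0], [0, 0, 0]], [[-14, -6.7, 0], [0, 0, 0]], [[-16.5, -7.9, 0], [0, 0, 0]], [[-16.5, -7.9, 0], [0, 0, 0]], [[-16.5, -7.9, 0], [0, 0, 0]], [[-16.5, -7.9, 0], [0, 0, 0]]]'

```text
time_s: 30.93
tcp_pos: [399.4, -324.2, 98.6]
tcp_rot: [-2.219, -2.22, -0.003]
ft_force: [0.0, -0.1, 0.3]
width: 85.7
```

```bash
python3 g.py 396.4,-328.7,5,0;  python3 - <<'E'
from rig import arm;import cv2, numpy as np
from h import *
p=arm.camera_params('wrist')
im=arm.capture('wrist');cv2.imwrite('pics/w22.png',im)
b,_=blobs(im,(0,0,225),(180,60,255),(240,130,400,320),100)
for c in b[:2]: print(cv2.boundingRect(c),circ(p,c,55))
E
```

```text
t 30.93 tcp [ 399.4 -324.2   98.6] psi 0.0 w 85.7 F [ 0.  -0.1  0.3] q [ 0.14  0.37  0.58  2.04 -0.28  0.81  0.88]
396.4,-328.7,5,0 ([-0.48, -0.3, 9.36], [-0.0, -0.2, 0.0])
(298, 205, 42, 30) ((398.80267333984375, -333.3605041503906), (24.78813362121582, 33.444332122802734), 104.74156951904297)
```

View pics/w22.png

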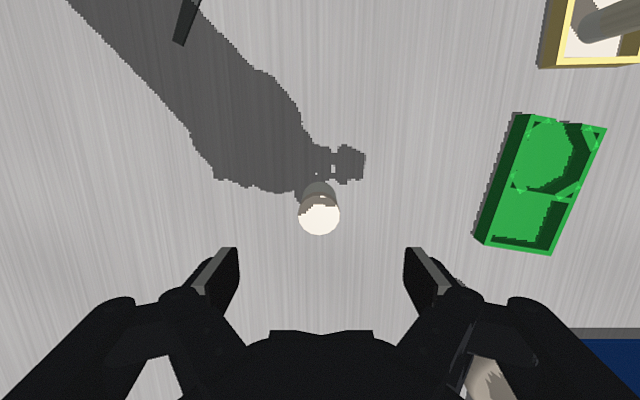

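Call:
step_arm --plan '[[[-0.3, -0.2, 3], [0, 0, 0]], [[-0.4, -0.2, 6], [0, 0, 0]], [[-0.4, -0.2, 8], [0, 0, 0]], [[-0.4, -0.2, 9.2], [0, 0, 0]], [[-0.4, -0.2, 9.5], [0, 0, 0]], [[-0.4, -0.2, 9.5], [0, 0, 0]], [[-0.4, -0.2, 9.5], [0, 0, 0]], [[-0.4, -0.2, 9.5], [0, 0, 0]]]'

```text
time_s: 31.65
tcp_pos: [398.6, -329.6, 5.6]
tcp_rot: [2.22, 2.221, 0.003]
ft_force: [0.3, 0.0, 0.6]
width: 85.1
```

Call:
step_arm --plan '[[[0, 0, 0], [0, 0, 0]], [[0, 0, 0], [0, 0, 0]], [[0, 0, 0], [0, 0, 0]], [[0, 0, 0], [0, 0, 0]], [[0, 0, 0], [0, 0, 0]], [[0, 0, 0], [0, 0, 0]], [[0, 0, 0], [0, 0, 0]], [[0, 0, 0], [0, 0, 0]]]' --jaw 0 --squeeze 30

```text
time_s: 32.32
tcp_pos: [397.7, -329.3, 4.8]
tcp_rot: [-2.221, -2.221, -0.003]
ft_force: [-0.7, 1.2, 5.4]
width: 33.7
```

```bash
python3 g.py 622,63.8,90,0.3;  python3 - <<'E'
from rig import arm;import cv2, numpy as np
a=arm.capture('wrist');c=arm.capture('scene')
cv2.imwrite('pics/t23.png',cv2.resize(np.hstack([cv2.resize(c[260:340,130:210],(400,400)),a]),None,fx=.75,fy=.75))
E
```

```text
t 32.32 tcp [ 397.7 -329.3    4.8] psi -0.0 w 33.7 F [-0.7  1.2  5.4] q [ 0.24  0.52  0.48  2.1  -0.42  0.62  1.01]
622,63.8,90,0.3 ([39.33, 22.43, -8.44], [0.1, -0.1, -0.3])
```

View pics/t23.png

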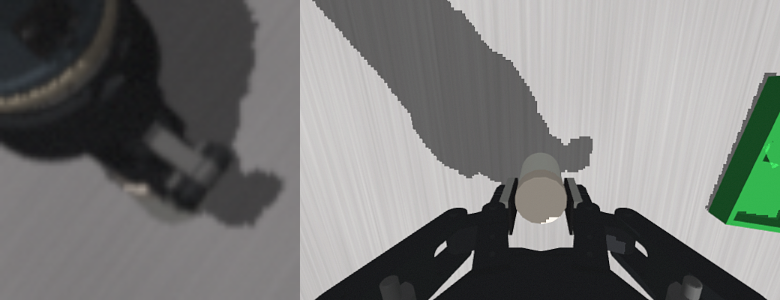

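Call:
step_arm --plan '[[[0, 0, -3.5], [0, 0, 0]], [[0.5, 0.3, -7], [0, 0, 0]], [[4, 2.3, -8.4], [0, 0, 0]], [[7.5, 4.3, -8.4], [0, 0, 0]], [[11, 6.3, -8.4], [0, 0, 0]], [[14.5, 8.3, -8.4], [0, 0, 0]], [[18, 10.3, -8.4], [0, 0, 0]], [[21.5, 12.3, -8.4], [0, 0, 0]]]'

```text
time_s: 33.08
tcp_pos: [521.0, -112.2, 88.7]
tcp_rot: [-2.221, -2.221, -0.002]
ft_force: [0.5, -0.8, -0.6]
width: 33.8
```

```bash
python3 g.py 622,63.8,90,0.3
```

```text
t 33.08 tcp [ 521.  -112.2   88.7] psi -0.0 w 33.8 F [ 0.5 -0.8 -0.6] q [-0.29  0.41  0.54  2.01 -0.29  0.8   0.42]
622,63.8,90,0.3 ([17.6, 10.1, -0.09], [0.0, -0.1, -0.3])
```

Call:
step_arm --plan '[[[3.5, 2, 0], [0, 0, 0]], [[7, 4, 0], [0, 0, 0]], [[10.5, 6, 0], [0, 0, 0]], [[14, 8, 0], [0, 0, -0.3]], [[16.5, 9.5, 0], [0, 0, -0.3]], [[17.6, 10.1, 0], [0, 0, -0.3]], [[17.6, 10.1, 0], [0, 0, -0.3]], [[17.6, 10.1, 0], [0, 0, -0.3]]]'

```text
time_s: 33.75
tcp_pos: [620.8, 61.0, 88.5]
tcp_rot: [-2.215, -2.227, 0.001]
ft_force: [-0.4, -0.5, -0.9]
width: 33.9
```

Call:
step_arm --plan '[[[0, 0, 0], [0, 0, 0]], [[0, 0, 0], [0, 0, 0]], [[0, 0, 0], [0, 0, 0]], [[0, 0, 1.5], [0, 0, 0]], [[0, 0, 3], [0, 0, 0]], [[0, 0, 4.5], [0, 0, 0]], [[0, 0, 4.5], [0, 0, 0]], [[0, 0, 4.5], [0, 0, 0]]]'

```text
time_s: 34.42
tcp_pos: [620.9, 60.8, 43.8]
tcp_rot: [-2.216, -2.224, -0.0]
ft_force: [0.3, 0.4, 0.4]
width: 34.0
```

```bash
python3 g.py 622,63.8,9,0.3;  python3 - <<'E'
from rig import arm;import cv2, numpy as np
cv2.imwrite('pics/w24.png',arm.capture('wrist'))
E
```

```text
t 34.42 tcp [620.9  60.8  43.8] psi 0.2 w 34.0 F [0.3 0.4 0.4] q [-0.5   0.59  0.47  1.82 -0.36  0.81  0.15]
622,63.8,9,0.3 ([0.29, 0.12, 3.48], [-0.1, -0.1, -0.1])
```

View pics/w24.png

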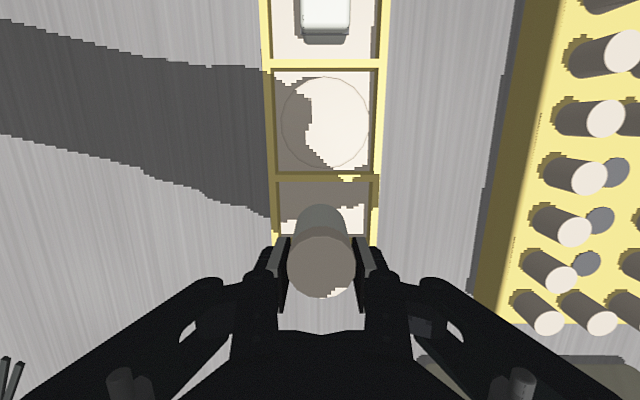

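Call:
step_arm --plan '[[[0.3, 0.1, 0.6], [0, 0, 0]], [[0.3, 0.1, 1.4], [0, 0, 0]], [[0.3, 0.1, 2.2], [0, 0, 0]], [[0.3, 0.1, 2.8], [0, 0, 0]], [[0.3, 0.1, 3.2], [0, 0, 0]], [[0.3, 0.1, 3.4], [0, 0, 0]], [[0.3, 0.1, 3.4], [0, 0, 0]], [[0.3, 0.1, 3.4], [0, 0, 0]]]'

```text
time_s: 35.13
tcp_pos: [622.7, 64.8, 10.1]
tcp_rot: [-2.215, -2.227, -0.002]
ft_force: [-0.2, 1.1, -0.5]
width: 33.9
```

```bash
python3 g.py 622,63.8,8.5,0.3
```

```text
t 35.13 tcp [622.7  64.8  10.1] psi 0.3 w 33.9 F [-0.2  1.1 -0.5] q [-0.49  0.64  0.44  1.83 -0.39  0.75  0.17]
622,63.8,8.5,0.3 ([-0.1, -0.07, 0.16], [0.0, -0.1, -0.0])
```

Call:
step_arm --plan '[[[0, 0, 0.1], [0, 0, 0]], [[-0.1, 0, 0.2], [0, 0, 0]], [[-0.1, 0, 0.2], [0, 0, 0]], [[-0.1, 0, 0.2], [0, 0, 0]], [[-0.1, 0, 0.2], [0, 0, 0]], [[-0.1, 0, 0.2], [0, 0, 0]], [[-0.1, 0, 0.2], [0, 0, 0]], [[-0.1, 0, 0.2], [0, 0, 0]]]'

```text
time_s: 35.8
tcp_pos: [623.0, 64.4, 8.8]
tcp_rot: [-2.215, -2.227, -0.004]
ft_force: [-1.8, 1.7, 5.1]
width: 33.9
```

```bash
python3 g.py 622,63.8,8.5,0.3
```

```text
t 35.8 tcp [623.   64.4   8.8] psi 0.3 w 33.9 F [-1.8  1.7  5.1] q [-0.48  0.64  0.44  1.83 -0.39  0.75  0.17]
622,63.8,8.5,0.3 ([-0.06, -0.1, 0.03], [0.1, -0.1, 0.0])
```

Call:
step_arm --plan '[[[0, 0, 0], [0, 0, 0]], [[0, 0, 0], [0, 0, 0]], [[0, 0, 0], [0, 0, 0]], [[0, 0, -0.5], [0, 0, 0]], [[0, 0, -3], [0, 0, 0]], [[0, 0, -6], [0, 0, 0]], [[0, 0, -9], [0, 0, 0]], [[0, 0, -12], [0, 0, 0]]]' --jaw 0.8

```text
time_s: 36.47
tcp_pos: [622.2, 63.3, 129.4]
tcp_rot: [-2.215, -2.226, -0.001]
ft_force: [0.2, -0.3, -0.0]
width: 68.3
```

Call:
step_arm --plan '[[[0, -2, -2], [0, 0, 0]], [[0, -5, -4], [0, 0, 0]], [[0, -8, -6], [0, 0, 0]], [[0, -11, -6], [0, 0, 0]], [[0, -14, -6], [0, 0, 0]], [[0, -14, -6], [0, 0, 0]], [[0, -14, -6], [0, 0, 0]], [[0, -14, -6], [0, 0, 0]]]'

```text
time_s: 37.13
tcp_pos: [483.2, 63.0, 188.6]
tcp_rot: [-2.215, -2.227, -0.005]
ft_force: [-0.3, 0.0, -0.4]
width: 68.6
```

```bash
python3 g.py;  python3 - <<'E'
from rig import arm;import cv2, numpy as np
b=arm.capture('top');c=arm.capture('scene')
cv2.imwrite('pics/topf.png',b);cv2.imwrite('pics/scf.png',c)
cv2.imwrite('pics/f.png',np.vstack([cv2.resize(b[115:185,185:435],(750,210)),cv2.resize(c[120:340,240:450],(393,390))[:, :].copy() if 0 else cv2.copyMakeBorder(cv2.resize(c[110:340,240:450],(356,390)),0,0,0,394,cv2.BORDER_CONSTANT)]))
E
```

```text
t 37.13 tcp [483.2  63.  188.6] psi 0.3 w 68.6 F [-0.3  0.  -0.4] q [-0.72  0.18  0.58  2.01 -0.12  0.98 -0.07]
```

View pics/f.png

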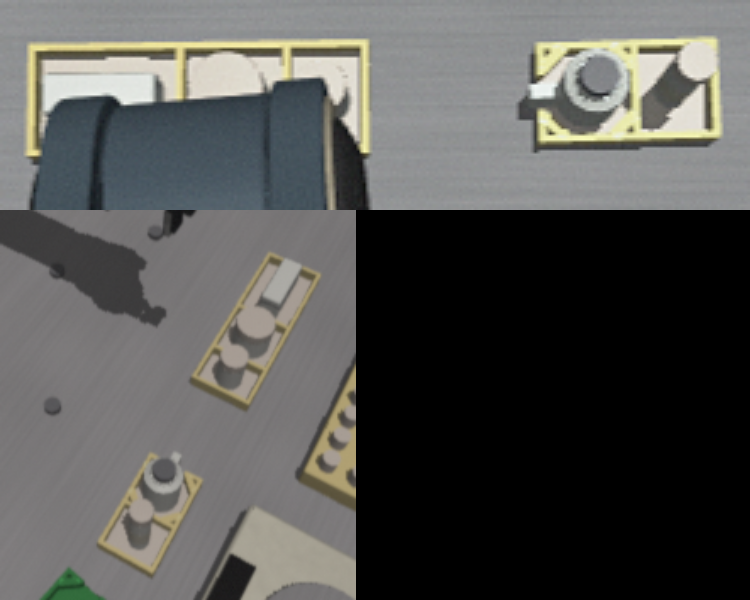

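```bash
python3 - <<'E'
from rig import arm
from h import *
s=cv2.imread('pics/scf.png');S=arm.camera_params('scene')
cv2.imwrite('pics/sf2.png',cv2.resize(s[120:330,290:440],None,fx=3.5,fy=2.8,interpolation=cv2.INTER_CUBIC))
L=(np.array([621.15,151.14]),.36);M=(np.array([625.1,-148.64]),1.47)
def loc(p,f):
    a=np.radians(f[1]);d=np.array(p)-f[0];return (np.cos(a)*d[0]+np.sin(a)*d[1]).round(1),(-np.sin(a)*d[0]+np.cos(a)*d[1]).round(1)
# crop f.png scale: 356/210, 390/230, offset (240,110)
g=lambda x,y:[x*210/356+240,(y-210)*230/390+110]
for n,uv,z,f in [('jar',g(256,323),54,L),('vial',g(235,357),59,L),('case',g(281,283),42,L),('cap',g(164,470),82,M),('tube',g(141,511),99,M),('ribtip',g(177,459),39,M)]:
    print(n,np.round(uv,1),loc(ray(S,[uv],z)[0],f))
E
```

```text
jar [391.  176.6] (np.float64(1.7), np.float64(-27.0))
vial [378.6 196.7] (np.float64(1.5), np.float64(-90.2))
case [405.8 153.1] (np.float64(1.5), np.float64(58.6))
cap [336.7 263.3] (np.float64(-0.5), np.float64(25.5))
tube [323.2 287.5] (np.float64(2.2), np.float64(-32.7))
ribtip [344.4 256.8] (np.float64(0.0), np.float64(62.5))
```

View pics/sf2.png

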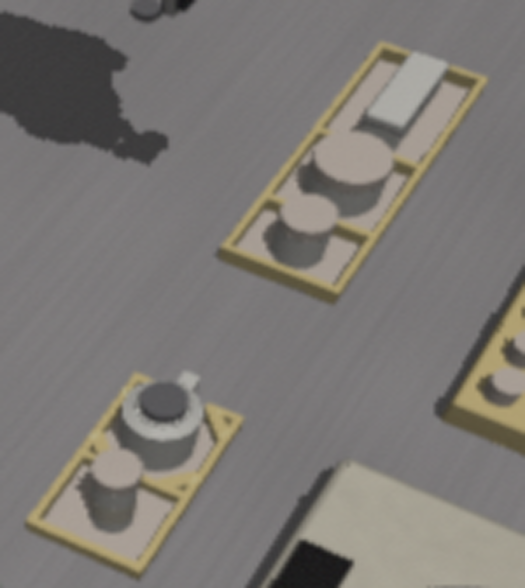

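```bash
python3 - <<'E'
from rig import arm
print(arm.finish_job())
E
```

```text
the job is handed in; nothing more can be done
None
```

Both kits are made up and the job was handed in at about 37 s of the 112 s allowed. No verdict is reported.

**Placing:** All five pieces are in their pockets, upright and released, with the arm clear of everything. Each was lowered until the wrist felt about 5 N of contact, at the height that fits the pocket floor.

**Last checks:** These are scene-camera positions in each tray's own frame, picked from the picture by eye:

| Item | x (mm) | y (mm) | Target y (mm) |
|---|---|---|---|
| Bottle | −0.5 | 25.5 | 27.5 |
| Tall tube | 2.2 | −32.7 | −32.5 |
| Case | 1.5 | 58.6 | 65 |
| Wide jar | 1.7 | −27.0 | −25 |
| Short vial | 1.5 | −90.2 | −90 |

- **Limits:** all five are inside the stated limits.
- **Rib:** it shows centred in the end-wall gap, with its tip at x 0.
- **Top view:** the final top picture was partly blocked by the arm over the long tray, so it confirmed only the small tray fully.

**What went wrong or disagreed:**
- **Missed first grasp:** the first close on the bottle came down on its shoulder and cap, with about 40 N on the wrist. The real fingertips sit roughly 25 mm farther back than the stated TCP. I re-gripped lower and allowed for this with the rest; the bottle had not moved.
- **Camera mismatch:** the top and scene cameras differed by about 1 mm in x and 4 mm in y. I used their average, and wrist-camera checks at the bottle, tube and vial agreed within about 2 mm.
- **Case reading:** the case's y differs by about 6 mm from where the arm let it go (near 65 mm). Either value is inside its limits.

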